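# Set the stop of the lid-height gate to the setting block

### The arm

A 6-joint arm with a two-finger parallel gripper is mounted at the origin on the work surface. World frame = base frame: x ahead of the robot, y to its left, z up, the work surface at z = 0. Lengths are in m, angles in rad, forces in N, time in s.
With the tool pointing down it reaches from about 0.375 to 0.9 m from the base axis. Payload 3.1 kg.
Tool frame: the origin (TCP) lies between the finger pads; the fingertips stand manip.finger_overhang ahead of it and the grasp point (between the pads) lies 5 mm behind it (manip.finger_overhang is the distance from the TCP to the fingertips, in m); z points along the fingers, y is the line along which they close (so a half turn about z gives the same grasp; the last joint's range is limited). The gripper opens to 85 mm and grips with 20 to 120 N. Pads are 22 mm wide; open, the fingers measure 114 mm over their backs; the gripper's body (76 mm by 85 mm) begins 54 mm behind the grasp point. The pads swing forward as they close: fully open they stand 13 mm farther back than shut.
Start: joints at [1.133, 0.527, 1.433, -0, 1.181, -0.178], TCP at [0.161, 0.604, 0.245] pointing down, gripper open.
Joint ranges: [-3.08, 3.08], [-0.75, 2.2], [0.22, 2.44], [-1.43, 4.57], [0, 2.65], [-2.85, 2.85]. Speed limits (rad/s): [2.79, 2.79, 3.14, 3.14, 3.14, 3.14].

### API

Orientations are given as a unit quaternion [x, y, z, w].
In Python, from station import manip gives the robot as it stands.
- The arm moves only by the tool drive_tool, never from a script. Its argument "plan" is a list of rows, each a list of 7 numbers: the shift along the tool's x, y, z in m, then the turn, a rotation vector about the tool's x, y, z in degrees, then the opening, from -1 (shut) to 1 (fully open). In form: [[x, y, z, wx, wy, wz, gripper], ...]. A call has 1 to 10 rows; each row shifts and turns the commanded pose from where the row before left it, along the tool's axes as they then stand; what a row does not reach is not made up. A row lasts 1/10 s, in which the tool goes at most 50 mm and 8.59 degrees, less where a joint would pass 70% of its speed; a pose out of reach is approached as far as the arm can. A call is refused whole if a number of a shift passes 0.05 or a number of a turn 8.59, either way. A call with a gripper value outside its range is refused whole. The fingers move at their own pace and stop on an object; "newtons" is the grip in N (left out, the last holds). Time passes only in rows, so rows that do not move let the fingers close. It gives the time, the measured TCP pose, the force, the opening and the grip force at its end, in the units of the state.
- manip.sense(): the state, without advancing time (a new reading comes with each control period).
- manip.snapshot(name): name is "scene" or "side" or "wrist"; returns a dict with "image" (384x512x3 uint8, red, green, blue), "z_map" (384x512 float32, m along the optical axis (not along the pixel's ray), 0 where there is no reading), "fov_y" (degrees; the focal length in pixels is half the picture's height over the tangent of half this angle, whatever the lens; pixels are square), "cx", "cy" (the principal point, pixels), "k1" (the pictures are not rectified: a ray, as slopes to the right and down, at radius r is drawn at 1 + k1 r^2 times it, then the intrinsics apply), "extrinsics" (4x4, takes a point from camera to world coordinates); the wrist camera has in their place "mount" (4x4, takes a point from camera to tool coordinates, whose origin is the TCP and whose axes are the flange's). Camera axes: x right, y up, looking along -z (the intrinsics and any distortion apply to the point x, -y, -z); pixel columns grow to the right and rows downward; lengths in m; the calibration is good to about 2 mm. A picture is of the moment at which its call begins: read the wrist's pose just before it.
- manip.sign_off(): hands the job in; it is judged then, once.
The state is a dict: "t": time; "q": joint angles; "qd": joint speeds; "tau": joint torques, N m; "tcp_pos": TCP position; "tool_rot": TCP orientation; "force": force on the tool from outside, world axes, zero at the start; "ft_torque": the same for the moment, N m; "finger_gap": opening from 0.0 (shut) to 1.0 (fully open); "gripper_force": force on a finger pad.
Only numpy, scipy, OpenCV 4.12 (cv2) and the standard library are available. Lean on these libraries where they do the work, as an engineer would, in place of code of your own. Each camera call takes 0.05 s, during which the arm holds its last target. There are 200 camera calls.

### The job

Set the stop of the lid-height gate for this size of jar: slide the setting block in along the plate until the stop screw stands over it, well in from its end, fit the socket driver on the screw's head and turn the screw until the block just drags beneath its rubber foot: a light drag, not a clamp. Then draw the block slowly out through that drag, stand it flat on the bench clear of the gate, and leave the driver standing on the screw for the trial jars. Turn the screw only with the driver and leave the honey jars alone.

Things in the scene. Friction and masses are not known exactly. Their poses are not given: they have to be found in the camera images.
- gate: the lid-height gate, fixed to the bench: steel plate 150 x 300 x 10 mm (jars travel along its y); column 122 mm tall, 80 mm to +x of the screw, with an arm 32 mm wide over the plate (underside 100, top 122 mm above the bench) that carries the upright stop screw; a guide strip, top 22 mm above the bench, 46 mm to +x of the screw's axis. Origin: underside of the plate below the screw; z up
- plate_mid (a point): top face of the plate straight below the screw (10 mm above the bench)
- stop_screw: the stop screw in the gate's arm: square head 18 mm across flats (square to its own x, y), 19 mm high, top 6 mm tapered to 13; below, a worn rubber foot (stop_pad_c0), 24 mm across, 8 mm thick, whose underside lies within 1 mm of the origin, giving 1 mm under 10 N. 8 mm a turn, clockwise from above lowers; stiff (0.06 N m), stays as left. Origin 73 mm below the head's top, z up
- stop_head (a point): centre of the top of the screw's square head, 73 mm above the screw's origin; it starts with that origin some 2.6 to 4.6 mm higher than the top of the block on the plate will be. Fully on the head, the driver's mouth is 22 mm lower than this point
- block: the setting block, white acetal, 150 (x) x 40 (y) x 70 (z) mm, 0.5 to 0.71 kg, as tall as a jar with its lid on; stands loose on the bench. Sliding free on the plate it takes 1.5 to 5 N; pulled from beneath the foot it takes some 1.2 N more for each newton of the foot's pressure. Origin: centre of its underside; z up
- driver: the driver, standing in its cup: 139 mm tall, 0.24 kg; at the bottom a square socket 28.5 mm outside, 20.5 mm inside (square to its own x and y), 22 mm deep; then a shank and a round fluted black handle 33 mm across, from 55 to 139 mm above the mouth. Let go, it stays standing on the screw's head. Origin: centre of the socket's mouth; z up
- driver_seat (a point): the flat end inside the driver's socket, on its axis 22 mm above the mouth; it rests on the top of the screw's head when the driver is fully on
- cup: the driver's steel cup, fixed to the bench: 54 mm inside, rim 36 mm high, floor 5 mm above the bench, round flange of 86 mm diameter at its foot. Origin: centre of its underside
- jar1: a filled honey jar with black lid, 70 mm in diameter and tall, loose; leave it alone. Origin: centre of its underside
- jar2: a filled honey jar with black lid, 70 mm in diameter and tall, loose; leave it alone. Origin: centre of its underside
- jar3: a filled honey jar with black lid, 70 mm in diameter and tall, loose; leave it alone. Origin: centre of its underside
Not all that is in view belongs to the job. Several things have the shape of the block; the one meant has the colours described above.

How it is judged:
By the outcome, as a careful person would: the job done as asked, in the order asked, and still so for the second after the job is handed in, with the robot touching nothing.
It also fails if it takes over 72 s, if anything falls off the work surface, if the arm or the gripper's body presses on something with over 40 N, if the wrist force passes 120 N, or if a joint passes its speed limit or range.

## Working session

There is one attempt and no reset: what is moved stays moved. The work goes in short steps, Python scripts to look and compute and a tool call to move; the robot and the scene stay as the last step left them, time stands still between calls to the robot, and variables do not carry over. Pictures are saved under pics/ and viewed, at most 10 in all, crops included, and the job is handed in when it is done.

Besides the shell and the picture viewer there is one more tool, called as name([rows], argument=value, ...), one row to a line, values as JSON. drive_tool: Moves the arm, as the interface text tells. Its arguments: {"type":"object","properties":{"plan":{"type":"array"},"newtons":{"type":"number"}},"required":["plan"]}

```bash
mkdir -p pics; ls; python3 - <<'E'
from station import manip
import cv2, numpy as np, pickle
s=manip.sense();print({k:np.round(v,4) for k,v in s.items()});print(manip.finger_overhang)
d={}
for n in("scene","side"):
    c=manip.snapshot(n);d[n]=c
    cv2.imwrite(f"pics/{n}0.png",c["image"][:,:,::-1]);print(n,c["fov_y"],c["cx"],c["cy"],c["k1"]);print(np.round(c["extrinsics"],3))
pickle.dump(d,open("s0.pkl","wb"))
E
```

```text
pics
{'t': np.float64(0.0), 'q': array([ 1.1325,  0.5285,  1.4339,  0.    ,  1.1814, -0.1785]), 'qd': array([-0.0006,  0.0016,  0.0006, -0.0009,  0.0012, -0.0001]), 'tau': array([ 7.00000e-04, -4.42349e+01, -1.78030e+01, -1.00000e-04,
        8.20000e-03, -0.00000e+00]), 'tcp_pos': array([0.1602, 0.6034, 0.2443]), 'tool_rot': array([ 1.295e-01,  9.916e-01, -1.000e-03, -3.000e-04]), 'force': array([-0.3638, -0.1551,  0.3884]), 'ft_torque': array([ 0.0103,  0.0169, -0.0117]), 'gripper_force': np.float64(0.0), 'finger_gap': np.float64(1.0)}
0.014
scene 47.33861901226301 259.3101562209189 190.6417162743687 0.01357677451197953
[[-0.837 -0.308  0.453  1.156]
 [ 0.547 -0.433  0.716  1.124]
 [-0.024  0.847  0.531  0.876]
 [ 0.     0.     0.     1.   ]]
side 55.21465383162422 257.02619492590884 195.7514743650165 -0.12207329849604262
[[ 0.694  0.454 -0.56  -0.148]
 [-0.72   0.44  -0.536 -0.519]
 [ 0.003  0.775  0.632  0.844]
 [ 0.     0.     0.     1.   ]]
```

View pics/scene0.png

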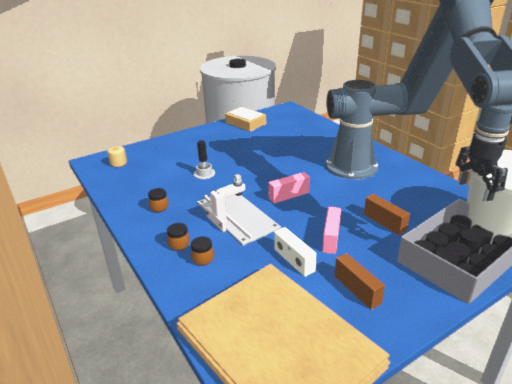

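View pics/side0.png

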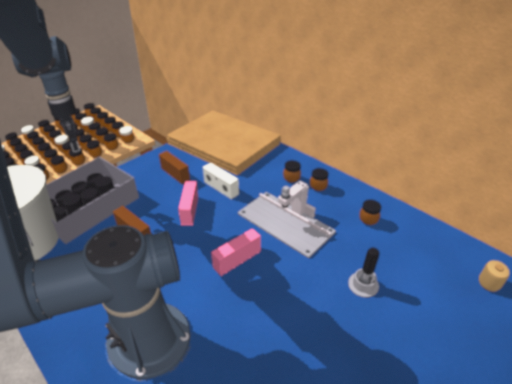

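The white block with two dark holes, at scene (295,251) and side (220,180), is the candidate. The pink pair and the brown pair have the same shape but the wrong colour. Next I'll take metric measurements and enlarged crops.

```bash
cat > h.py <<'E'
import numpy as np, cv2, pickle
from scipy.spatial.transform import Rotation as R
def intr(c):
    f=c["image"].shape[0]/2/np.tan(np.radians(c["fov_y"]/2)); return f
def slopes(c,uv):
    f=intr(c); d=(np.atleast_2d(uv).astype(float)-[c["cx"],c["cy"]])/f; s=d.copy()
    for _ in range(20): s=d/(1+c["k1"]*(s**2).sum(1,keepdims=True))
    return s
def ext(c,st=None):
    if "extrinsics" in c: return np.array(c["extrinsics"])
    T=np.eye(4);T[:3,:3]=R.from_quat(st["tool_rot"]).as_matrix();T[:3,3]=st["tcp_pos"]; return T@np.array(c["mount"])
def rays(c,uv,st=None):
    s=slopes(c,uv);E=ext(c,st); return E[:3,3],np.c_[s[:,0],-s[:,1],-np.ones(len(s))]@E[:3,:3].T
def onplane(c,uv,z,st=None):
    o,d=rays(c,uv,st); return o+d*((z-o[2])/d[:,2])[:,None]
def cloud(c,mask=None,st=None):
    m=(c["z_map"]>0) if mask is None else (mask>0)&(c["z_map"]>0)
    v,u=np.nonzero(m); o,d=rays(c,np.c_[u,v],st); return o+d*c["z_map"][v,u][:,None],np.c_[u,v]
def proj(c,P,st=None):
    E=np.linalg.inv(ext(c,st));p=np.atleast_2d(P)@E[:3,:3].T+E[:3,3]
    s=np.c_[p[:,0],-p[:,1]]/-p[:,2:3]; return s*(1+c["k1"]*(s**2).sum(1,keepdims=True))*intr(c)+[c["cx"],c["cy"]]
E
python3 - <<'E'
from h import *
d=pickle.load(open("s0.pkl","rb"))
boxes={"scene":(140,130,330,290),"side":(190,145,400,305)}
for n,c in d.items():
    P,uv=cloud(c); print(n,len(P))
    x0,y0,x1,y1=boxes[n]
    cv2.imwrite(f"pics/{n}_crop.png",cv2.resize(c["image"][y0:y1,x0:x1,::-1],None,fx=3.7,fy=3.7,interpolation=cv2.INTER_CUBIC))
    hsv=cv2.cvtColor(c["image"],cv2.COLOR_RGB2HSV)
    # non-blue objects, by connected components within the table
    nb=((hsv[...,1]<110)|(hsv[...,0]<95)|(hsv[...,0]>130)).astype(np.uint8)
    H=np.zeros(nb.shape+(3,));H[uv[:,1],uv[:,0]]=P
    m=nb*((H[...,2]>0.004)&(H[...,2]<.25)&(H[...,0]>.15)&(H[...,0]<1.0)&(abs(H[...,1])<.7)).astype(np.uint8)
    k,L,S,C=cv2.connectedComponentsWithStats(m)
    for i in range(1,k):
        if S[i,4]>60:
            p=H[L==i];print(i,S[i],"mean",p.mean(0).round(3),"lo",np.percentile(p,2,axis=0).round(3),"hi",np.percentile(p,98,axis=0).round(3),"col",c["image"][L==i].mean(0).round())
E
```

```text
scene 195790
1 [225 111  26  20 316] mean [ 0.173 -0.615  0.036] lo [ 0.151 -0.691  0.006] hi [ 0.198 -0.53   0.059] col [170. 145. 111.]
2 [194 141  21  39 408] mean [ 0.526 -0.282  0.054] lo [ 0.491 -0.322  0.004] hi [ 0.555 -0.254  0.145] col [132. 135. 141.]
3 [108 146  19  22 325] mean [ 0.783 -0.557  0.049] lo [ 0.75  -0.599  0.007] hi [ 0.812 -0.538  0.077] col [219. 196. 139.]
4 [268 172  42  31 874] mean [0.347 0.044 0.047] lo [0.269 0.009 0.006] hi [0.415 0.063 0.074] col [211. 134. 164.]
5 [ 198  174  119  102 3836] mean [0.569 0.15  0.041] lo [ 0.491 -0.082  0.006] hi [0.65  0.405 0.128] col [213. 214. 213.]
8 [149 189  20  24 385] mean [ 0.772 -0.144  0.049] lo [ 0.74 -0.18  0.01] hi [ 0.798 -0.127  0.074] col [110.  80.  60.]
9 [ 364  194   46   41 1086] mean [0.19  0.362 0.048] lo [0.16  0.281 0.006] hi [0.204 0.426 0.074] col [118.  77.  49.]
12 [323 206  18  48 628] mean [0.399 0.334 0.057] lo [0.323 0.259 0.005] hi [0.445 0.378 0.075] col [239. 173. 207.]
13 [ 397  218   93   80 3316] mean [0.242 0.597 0.052] lo [0.153 0.496 0.008] hi [0.292 0.695 0.092] col [91. 91
[... 892 characters left out ...]
ean [0.579 0.03  0.028] lo [ 0.488 -0.115  0.006] hi [0.762 0.178 0.126] col [169. 163. 170.]
8 [309 169  19  22 328] mean [0.779 0.06  0.048] lo [0.761 0.038 0.01 ] hi [0.81  0.093 0.072] col [78. 56. 46.]
10 [359 201  22  24 412] mean [ 0.75  -0.171  0.05 ] lo [ 0.732 -0.198  0.013] hi [ 0.784 -0.141  0.072] col [77. 56. 47.]
11 [ 212  229   49   46 1244] mean [0.331 0.022 0.051] lo [0.264 0.004 0.006] hi [0.41  0.053 0.072] col [188. 103. 134.]
12 [351 248  28  49 712] mean [ 0.512 -0.3    0.056] lo [ 0.49  -0.33   0.005] hi [ 0.545 -0.268  0.144] col [94. 92. 99.]
13 [479 260  31  32 686] mean [ 0.763 -0.579  0.053] lo [ 0.745 -0.612  0.009] hi [ 0.804 -0.547  0.076] col [172. 139.  97.]
```

View pics/scene_crop.png

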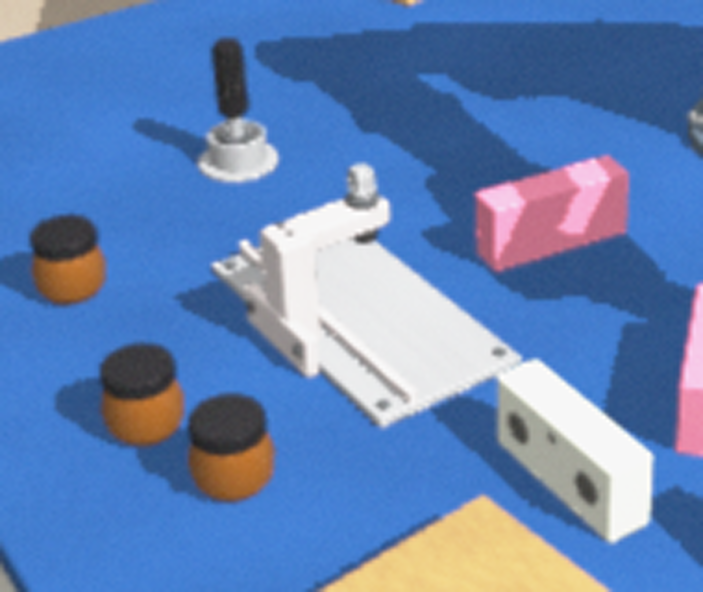

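View pics/side_crop.png

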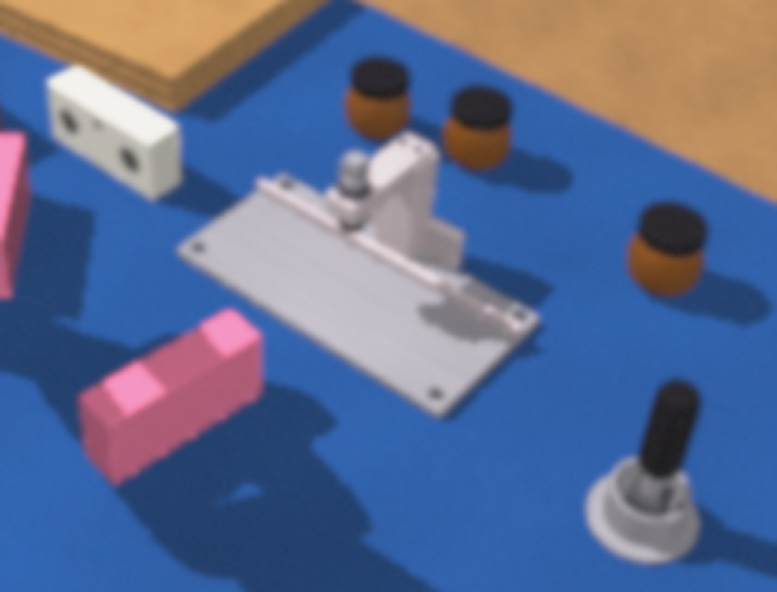

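The white block with the two dark plugs (crop px 575,450 in scene, 115,130 in side) is confirmed. It stands nearly in line with the plate, off its +y end.

```bash
python3 - <<'E'
from h import *
d=pickle.load(open("s0.pkl","rb"))
def box(p,t): 
    r=cv2.minAreaRect(p[:,:2].astype(np.float32)*1000); print(t,len(p),"c",np.round(r[0],1),"size",np.round(r[1],1),"ang",round(r[2],2),"z",p[:,2].mean().round(4))
for n,c in d.items():
    P,uv=cloud(c); col=c["image"][uv[:,1],uv[:,0]].astype(int); sat=col.max(1)-col.min(1)
    def sel(lo,hi,extra=True): return ((P>lo)&(P<hi)).all(1)&extra
    g=sel((.45,-.16,.006),(.72,.23,.014),sat<60); box(P[g],n+" plate")
    b=sel((.48,.22,.064),(.62,.43,.076),sat<60); box(P[b],n+" block top")
    b=sel((.48,.22,.01),(.62,.43,.076),sat<60); box(P[b],n+" block all")
    a=sel((.45,-.05,.112),(.72,.12,.13)); box(P[a],n+" arm top")
    s=sel((.45,-.05,.131),(.72,.12,.17)); box(P[s],n+" head"); print(P[s].max(0).round(4), P[s].mean(0).round(4), np.c_[uv[s].min(0),uv[s].max(0)].tolist())
    h=sel((.46,-.35,.06),(.58,-.24,.17)); q=P[h]; 
    for z in (.07,.09,.11,.13,.14): k=abs(q[:,2]-z)<.008; print("drv",z,k.sum(),q[k].mean(0).round(4)); 
    print("top",q[:,2].max())
    f=sel((.45,-.36,.003),(.6,-.22,.009),sat<60); box(P[f],n+" flange")
E
```

```text
scene plate 1439 c [568.9  35.5] size [167.5 304.2] ang 2.75 z 0.0111
scene block top 517 c [540.5 331.8] size [ 43.6 153.3] ang 0.2 z 0.0709
scene block all 1101 c [540.1 331.7] size [ 43.7 153.4] ang 0.57 z 0.053
scene arm top 263 c [591.   36.2] size [116.5  41.7] ang 2.65 z 0.1215
scene head 66 c [551.4  37.2] size [23.6 26. ] ang 72.57 z 0.1464
[0.5673 0.0506 0.1604] [0.5531 0.0374 0.1464] [[234, 242], [174, 184]]
drv 0.07 20 [ 0.5252 -0.2823  0.071 ]
drv 0.09 32 [ 0.5254 -0.2835  0.0899]
drv 0.11 34 [ 0.5243 -0.2838  0.1103]
drv 0.13 35 [ 0.5262 -0.2837  0.1304]
drv 0.14 43 [ 0.5229 -0.288   0.1407]
top 0.14904363144680222
scene flange 80 c [ 525.8 -286. ] size [78.1 81.3] ang 60.71 z 0.006
side plate 2470 c [564.5  30.7] size [161.6 300.1] ang 2.06 z 0.0099
side block top 314 c [539.8 325.3] size [151.1  44. ] ang 89.47 z 0.0699
side block all 711 c [539.7 325.9] size [ 44.4 153.6] ang 0.04 z 0.0514
side arm top 258 c [589.6  31.8] size [115.9  39.8] ang 2.86 z 0.1211
side head 54 c [549.2  30.4] size [19.4 19.4] ang 21.03 z 0.1473
[0.5617 0.0394 0.1586] [0.5484 0.0284 0.1473] [[282, 289], [186, 195]]
drv 0.07 38 [ 0.5099 -0.3009  0.0712]
drv 0.09 48 [ 0.5095 -0.3003  0.0898]
drv 0.11 52 [ 0.5097 -0.3     0.1102]
drv 0.13 61 [ 0.5105 -0.2991  0.1307]
drv 0.14 110 [ 0.5169 -0.2971  0.1412]
top 0.14672336095203642
side flange 166 c [ 511.9 -299.9] size [67.8 85.7] ang 20.35 z 0.0048
```

```bash
cat > plan.py <<'E'
import sys,json
from h import *
from station import manip
def plan(target_xyz, yang, n, st=None, rot_rows=None):
    """rows taking the tool (pointing down) to xyz with the tool y at yang deg; prints rows"""
    st=st or manip.sense(); p=np.array(st["tcp_pos"]); M=R.from_quat(st["tool_rot"])
    y=M.as_matrix()[:,1]; a=np.degrees(np.arctan2(y[1],y[0])); turn=a-yang; rows=[]
    turn=(turn+540)%360-180
    Rt=R.from_matrix(np.array([[-np.sin(np.radians(yang)),np.cos(np.radians(yang)),0],[np.cos(np.radians(yang)),np.sin(np.radians(yang)),0],[0,0,-1]]).T)
    rv=(M.inv()*Rt).as_rotvec(degrees=True)
    for i in range(n):
        d=M.inv().apply((np.array(target_xyz)-p)/(n-i)); d=np.round(d,4)
        w=np.round(rv/n,2); rows.append([*d.tolist(),*w.tolist()])
        p=p+M.apply(d); M=M*R.from_rotvec(w,degrees=True)
    print("yang now",a.round(2),"turn",rv.round(2)); [print(r) for r in rows]; print("end",p.round(4))
E
python3 - <<'E'
from plan import *
c=manip.snapshot("wrist");print(np.round(c["mount"],4),c["fov_y"],c["k1"])
plan((.54,.378,.19),0.5,11)
E
```

```text
[[-1.200e-03  9.486e-01  3.165e-01  8.150e-02]
 [ 1.000e+00  9.000e-04  1.300e-03 -7.000e-04]
 [ 1.000e-03  3.165e-01 -9.486e-01 -1.283e-01]
 [ 0.000e+00  0.000e+00  0.000e+00  1.000e+00]] 63.990967523203864 0.020121539939660513
yang now 75.11 turn [-9.000e-02  5.000e-02  7.461e+01]
[-0.0386, -0.0109, 0.005, -0.01, 0.0, 6.78]
[-0.0397, -0.0063, 0.005, -0.01, 0.0, 6.78]
[-0.0401, -0.0016, 0.005, -0.01, 0.0, 6.78]
[-0.04, 0.0032, 0.005, -0.01, 0.0, 6.78]
[-0.0394, 0.0079, 0.0049, -0.01, 0.0, 6.78]
[-0.0382, 0.0124, 0.005, -0.01, 0.0, 6.78]
[-0.0364, 0.0169, 0.0049, -0.01, 0.0, 6.78]
[-0.0342, 0.021, 0.005, -0.01, 0.0, 6.78]
[-0.0315, 0.025, 0.005, -0.01, 0.0, 6.78]
[-0.0283, 0.0285, 0.0049, -0.01, 0.0, 6.78]
[-0.0247, 0.0316, 0.005, -0.01, 0.0, 6.78]
end [0.54  0.378 0.19 ]
```

drive_tool([
  [-0.039, -0.011, 0.005, 0, 0, 6.8, 1],
  [-0.04, -0.006, 0.005, 0, 0, 6.8, 1],
  [-0.04, -0.002, 0.005, 0, 0, 6.8, 1],
  [-0.04, 0.003, 0.005, 0, 0, 6.8, 1],
  [-0.039, 0.008, 0.005, 0, 0, 6.8, 1],
  [-0.038, 0.012, 0.005, 0, 0, 6.8, 1],
  [-0.036, 0.017, 0.005, 0, 0, 6.8, 1],
  [-0.034, 0.021, 0.005, 0, 0, 6.8, 1],
  [-0.031, 0.025, 0.005, 0, 0, 6.8, 1],
  [-0.028, 0.028, 0.005, 0, 0, 6.8, 1],
])

```text
t: 1.15
tcp_pos: [0.5053, 0.3983, 0.1947]
tool_rot: [0.664, 0.748, -0.0, -0.0]
force: [-0.1, 1.0, 0.1]
finger_gap: 1.003
gripper_force: 0.0
```

drive_tool([
  [-0.025, 0.032, 0.005, 0, 0, 6.6, 1],
  [0, 0, 0, 0, 0, 0, 1],
])

```text
t: 1.35
tcp_pos: [0.5438, 0.3752, 0.1892]
tool_rot: [0.706, 0.708, 0.0, 0.001]
force: [0.3, -0.1, 0.8]
finger_gap: 1.003
gripper_force: 0.0
```

```bash
python3 - <<'E'
from plan import *
st=manip.sense();print(st["t"],st["tcp_pos"],st["force"].round(2),st["q"].round(3))
c=manip.snapshot("wrist");cv2.imwrite("pics/w1.png",c["image"][:,:,::-1]);pickle.dump((c,st),open("w1.pkl","wb"))
P,uv=cloud(c,st=st);col=c["image"][uv[:,1],uv[:,0]].astype(int);sat=col.max(1)-col.min(1)
b=(P[:,2]>.062)&(P[:,2]<.078)&(sat<60)&(P[:,0]>.5)&(P[:,0]<.59)&(P[:,1]>.2)&(P[:,1]<.45)
print(cv2.minAreaRect(P[b][:,:2].astype(np.float32)*1000),P[b].mean(0))
plan((.54,.378,.05),0.5,4)
E
```

```text
1.35 [0.54380432 0.37517215 0.1891885 ] [ 0.28 -0.12  0.78] [ 0.436  0.637  1.391 -0.002  1.113  0.435]
((539.025146484375, 328.002685546875), (40.90203857421875, 149.8134307861328), 0.35391366481781006) [0.53901671 0.33560383 0.06972197]
yang now 0.3 turn [-0.03  0.02 -0.2 ]
[0.0004, -0.0003, 0.0348, -0.01, 0.01, -0.05]
[0.0003, -0.0002, 0.0348, -0.01, 0.01, -0.05]
[0.0004, -0.0003, 0.0349, -0.01, 0.01, -0.05]
[0.0003, -0.0002, 0.0348, -0.01, 0.01, -0.05]
end [0.54  0.378 0.05 ]
```

View pics/w1.png

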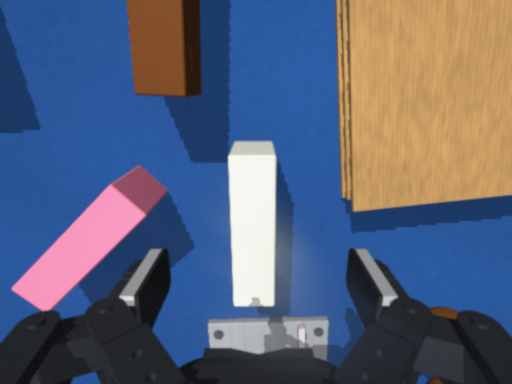

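White block at px (253,222) is upright between the open fingers, clear of the pink block and the board. I'll grasp it near its tail.

drive_tool([
  [0.003, -0.003, 0.045, 0, 0, 0, 1],
  [0.003, -0.002, 0.045, 0, 0, 0, 1],
  [0, 0, 0.04, 0, 0, 0, 1],
  [0, 0, 0.019, 0, 0, 0, 1],
  [0, 0, 0, 0, 0, 0, 0],
  [0, 0, 0, 0, 0, 0, -1],
  [0, 0, 0, 0, 0, 0, -1],
  [0, 0, 0, 0, 0, 0, -1],
  [0, 0, 0, 0, 0, 0, -1],
], newtons=45)

```text
t: 2.3
tcp_pos: [0.5362, 0.3859, 0.044]
tool_rot: [0.704, 0.71, 0.003, 0.001]
force: [2.0, 2.8, 5.1]
finger_gap: 0.463
gripper_force: 47.9
```

```bash
python3 - <<'E'
from plan import *
c,st=pickle.load(open("w1.pkl","rb"))
st=manip.sense();print(st["t"],st["tcp_pos"],st["force"].round(2),st["finger_gap"],st["gripper_force"])
E
```

```text
2.3 [0.53617939 0.38590451 0.04395595] [1.98 2.77 5.05] 0.46323548259177744 47.89818227291107
```

drive_tool([
  [0, 0, -0.01, 0, 0, 0, -1],
  [-0.03, 0, -0.01, 0, 0, 0, -1],
  [0, 0, 0, 0, 0, 0, -1],
  [0, 0, 0, 0, 0, 0, -1],
])

```text
t: 2.7
tcp_pos: [0.5328, 0.3533, 0.0607]
tool_rot: [0.705, 0.71, -0.002, -0.001]
force: [0.6, 0.2, -6.4]
finger_gap: 0.461
gripper_force: 46.5
```

```bash
python3 - <<'E'
from plan import *
st=manip.sense();print(st["t"],st["tcp_pos"],st["tool_rot"].round(4),st["force"].round(2))
for n in("wrist","scene","side"):
    c=manip.snapshot(n)
    P,uv=cloud(c,st=st);col=c["image"][uv[:,1],uv[:,0]].astype(int);sat=col.max(1)-col.min(1)
    b=(P[:,2]>.078)&(P[:,2]<.105)&(sat<60)&(col.min(1)>110)&(P[:,0]>.5)&(P[:,0]<.59)&(P[:,1]>.18)&(P[:,1]<.45)
    print(n,b.sum(),cv2.minAreaRect(P[b][:,:2].astype(np.float32)*1000),P[b].mean(0),P[b].min(0),P[b].max(0))
    g=(P[:,2]>.006)&(P[:,2]<.014)&(sat<60)&(P[:,0]>.45)&(P[:,0]<.72)&(P[:,1]>.0)&(P[:,1]<.21)
    if n=="wrist" and g.sum(): print("plate",g.sum(),P[g].min(0),P[g].max(0))
    if n=="wrist":cv2.imwrite("pics/w2.png",c["image"][:,:,::-1])
E
```

```text
2.7 [0.53279643 0.35331721 0.06065766] [ 0.7046  0.7096 -0.0016 -0.001 ] [ 0.61  0.24 -6.39]
wrist 10059 ((532.5794677734375, 347.5491638183594), (53.020877838134766, 46.98222732543945), 0.22077742218971252) [0.53274434 0.35280726 0.08556104] [0.5060087  0.324065   0.07800151] [0.55902907 0.37108516 0.09174074]
scene 263 ((536.7822265625, 299.6252136230469), (53.981082916259766, 151.843994140625), 3.621093988418579) [0.53430329 0.30616085 0.0847333 ] [0.50559066 0.22230212 0.0780239 ] [0.55947186 0.37506932 0.10448525]
side 310 ((539.1788940429688, 294.2860107421875), (57.38499069213867, 148.81040954589844), 4.048765659332275) [0.53425261 0.29200883 0.08363898] [0.50715198 0.21886152 0.07810412] [0.56417784 0.36926056 0.10383829]
```

drive_tool([
  [-0.01, 0, -0.005, 0, 0, -0.5, -1],
  [-0.04, 0.004, 0, 0, 0, -0.6, -1],
  [-0.05, 0.005, 0, 0, 0, -0.5, -1],
  [-0.04, 0.004, 0, 0, 0, -0.5, -1],
  [-0.008, 0.001, 0.002, 0, 0, 0, -1],
  [0, 0, 0.004, 0, 0, 0, -1],
  [0, 0, 0, 0, 0, 0, -1],
  [0, 0, 0, 0, 0, 0, -1],
])

```text
t: 3.65
tcp_pos: [0.5524, 0.2081, 0.0607]
tool_rot: [0.69, 0.724, 0.0, 0.0]
force: [-0.2, -1.7, -2.3]
finger_gap: 0.464
gripper_force: 47.3
```

```bash
python3 - <<'E'
from plan import *
st=manip.sense();print(st["t"],st["tcp_pos"],st["tool_rot"].round(4),st["force"].round(2))
d={}
for n in("scene","side"):
    c=d[n]=manip.snapshot(n); x0,y0,x1,y1={"scene":(180,160,310,280),"side":(195,140,345,270)}[n]
    d[n+"i"]=cv2.resize(c["image"][y0:y1,x0:x1,::-1],(400,400),interpolation=cv2.INTER_CUBIC)
cv2.imwrite("pics/place.png",np.hstack([d["scenei"],d["sidei"]]))
E
```

```text
3.65 [0.55235981 0.20810759 0.06071097] [6.900e-01 7.238e-01 1.000e-04 4.000e-04] [-0.23 -1.68 -2.27]
```

View pics/place.png

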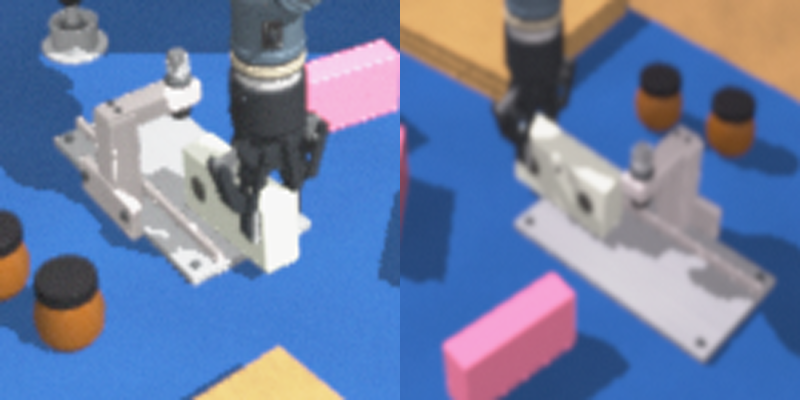

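The block is held over the plate end, parallel to it, about 9 mm too far to +x. I'll correct that and set it down.

drive_tool([
  [0, -0.005, 0, 0, 0, 0.2, -1],
  [0, -0.004, 0.003, 0, 0, 0, -1],
  [0, 0, 0.002, 0, 0, 0, -1],
  [0, 0, 0.001, 0, 0, 0, -1],
  [0, 0, 0, 0, 0, 0, -1],
])

```text
t: 4.25
tcp_pos: [0.5434, 0.2075, 0.0545]
tool_rot: [0.692, 0.722, 0.0, -0.0]
force: [1.3, 4.2, 1.2]
finger_gap: 0.465
gripper_force: 47.9
```

```bash
python3 - <<'E'
from plan import *
st=manip.sense();print(st["t"],st["tcp_pos"],st["tool_rot"].round(4),st["force"].round(2))
E
```

```text
4.25 [0.54337646 0.20753398 0.05448682] [ 6.921e-01  7.218e-01  5.000e-04 -1.000e-04] [1.26 4.22 1.24]
```

drive_tool([
  [-0.01, 0, 0, 0, 0, 0, -1],
  [-0.01, 0, 0, 0, 0, 0, -1],
  [-0.01, 0, 0, 0, 0, 0, -1],
  [-0.01, 0, 0, 0, 0, 0, -1],
  [-0.01, 0, 0, 0, 0, 0, -1],
  [-0.01, 0, 0, 0, 0, 0, -1],
])

```text
t: 4.85
tcp_pos: [0.5455, 0.1458, 0.0542]
tool_rot: [0.692, 0.722, -0.0, -0.0]
force: [-0.4, 4.2, 1.6]
finger_gap: 0.467
gripper_force: 47.9
```

drive_tool([
  [-0.01, 0, 0, 0, 0, 0, -1],
  [-0.01, 0, 0, 0, 0, 0, -1],
])

```text
t: 5.05
tcp_pos: [0.5465, 0.1259, 0.0542]
tool_rot: [0.692, 0.722, -0.0, -0.0]
force: [-0.7, 4.5, 1.6]
finger_gap: 0.465
gripper_force: 47.8
```

drive_tool([
  [-0.01, 0, 0, 0, 0, 0, -1],
  [-0.003, 0, 0, 0, 0, 0, -1],
  [0, 0, 0, 0, 0, 0, -1],
  [0, 0, 0, 0, 0, 0, -1],
])

```text
t: 5.45
tcp_pos: [0.5471, 0.1127, 0.0541]
tool_rot: [0.692, 0.722, -0.001, 0.0]
force: [0.0, -3.6, 0.9]
finger_gap: 0.464
gripper_force: 47.6
```

```bash
python3 - <<'E'
from plan import *
st=manip.sense();print(st["t"],st["tcp_pos"],st["tool_rot"].round(4),st["force"].round(2))
E
```

```text
5.45 [0.54711925 0.11270651 0.05411049] [ 6.919e-01  7.220e-01 -8.000e-04  4.000e-04] [ 0.02 -3.56  0.91]
```

drive_tool([
  [0, 0, 0, 0, 0, 0, 0.2],
  [0, 0, 0, 0, 0, 0, 1],
  [0, 0, 0, 0, 0, 0, 1],
  [0, 0, -0.04, 0, 0, 0, 1],
  [0, 0, -0.05, 0, 0, 0, 1],
  [0, 0, -0.05, 0, 0, 0, 1],
  [-0.02, 0, -0.05, 0, 0, 0, 1],
  [-0.04, 0, -0.05, 0, 0, 0, 1],
  [0, 0, 0, 0, 0, 0, 1],
  [0, 0, 0, 0, 0, 0, 1],
])

```text
t: 6.45
tcp_pos: [0.5494, 0.064, 0.2807]
tool_rot: [0.692, 0.721, 0.001, 0.001]
force: [0.0, -0.0, 0.0]
finger_gap: 0.998
gripper_force: 0.0
```

```bash
python3 - <<'E'
from plan import *
st=manip.sense();print(st["t"],st["tcp_pos"],st["tool_rot"].round(4),st["force"].round(2),st["q"].round(3))
c=manip.snapshot("wrist");pickle.dump((c,st),open("w3.pkl","wb"))
P,uv=cloud(c,st=st)
for lo,hi,t in((.076,.086,"block"),(.118,.126,"arm"),(.148,.17,"headtop"),(.13,.17,"head"),(.007,.013,"plate")):
    b=(P[:,2]>lo)&(P[:,2]<hi)&(P[:,0]>.45)&(P[:,0]<.68)&(P[:,1]>-.12)&(P[:,1]<.2)
    if b.sum()>5: print(t,b.sum(),cv2.minAreaRect(P[b][:,:2].astype(np.float32)*1000),P[b].mean(0).round(4),P[b].max(0).round(4),uv[b].min(0),uv[b].max(0))
pc=proj(c,(.55,.033,.15),st)[0].astype(int);print(pc)
x,y=np.clip(pc-[90,90],0,[330,200]);
im=c["image"][:,:,::-1];v=cv2.resize(im[y:y+180,x:x+180],(600,600),interpolation=cv2.INTER_CUBIC);print(x,y);cv2.imwrite("pics/w3c.png",v)
E
```

```text
6.45 [0.549397   0.06395864 0.28073096] [6.925e-01 7.214e-01 8.000e-04 6.000e-04] [ 0.01 -0.01  0.04] [-8.600e-02  3.890e-01  1.574e+00  1.000e-03  1.177e+00 -1.280e-01]
block 3521 ((587.2676391601562, 56.94976806640625), (117.20649719238281, 149.2605743408203), 2.9499499797821045) [0.5502 0.0781 0.0798] [0.6462 0.1301 0.086 ] [238 102] [345 232]
arm 2735 ((589.7726440429688, 31.91330337524414), (116.61253356933594, 37.148033142089844), 2.195002555847168) [0.5996 0.0339 0.1216] [0.6484 0.0525 0.126 ] [239 188] [355 222]
headtop 389 ((550.9381713867188, 30.404634475708008), (17.58991050720215, 18.1551570892334), 2.6958823204040527) [0.5511 0.0321 0.155 ] [0.5601 0.0398 0.159 ] [249 208] [268 228]
head 606 ((550.5173950195312, 32.08507537841797), (24.921178817749023, 21.217182159423828), 3.816269636154175) [0.5509 0.0336 0.1495] [0.5632 0.0426 0.159 ] [245 201] [271 228]
plate 16329 ((566.7661743164062, 31.270156860351562), (163.1785430908203, 299.5560302734375), 1.7447257041931152) [0.5547 0.0542 0.0098] [0.6467 0.1821 0.013 ] [205  55] [334 271]
[257 215]
167 125
```

View pics/w3c.png

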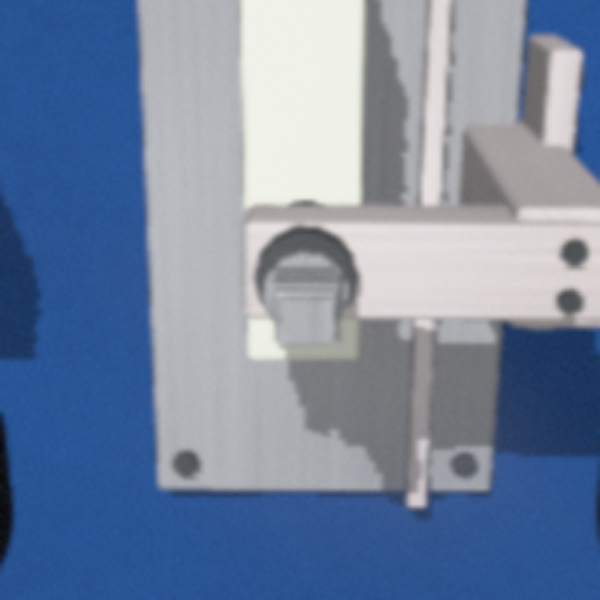

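The head at crop (308,300) is nearly square to the arm. The block passes beneath the foot and shows about 20 mm beyond the arm, so the screw is well in from its end. Next I'll refine the head pose and measure the driver socket from the earlier frames.

```bash
python3 - <<'E'
from plan import *
c,st=pickle.load(open("w3.pkl","rb"))
P,uv=cloud(c,st=st)
b=(P[:,2]>.14)&(abs(P[:,0]-.551)<.014)&(abs(P[:,1]-.033)<.014)
q=P[b]; h,e=np.histogram(q[:,2],np.arange(.14,.162,.001));print(dict(zip(e.round(3),h)))
zt=np.median(q[q[:,2]>.1545][:,2]);t=q[abs(q[:,2]-zt)<.0015];print("top",zt,len(t),t.mean(0),t.min(0),t.max(0),cv2.minAreaRect(t[:,:2].astype(np.float32)*1000))
# refined block and arm
b=(P[:,2]>.077)&(P[:,2]<.083)&(P[:,0]<.58)&(P[:,1]>.06);x=P[b];print("blk",x[:,2].mean(),x.min(0),x.max(0))
for ys in(.07,.12):
    k=abs(x[:,1]-ys)<.004;print(ys,x[k][:,0].min(),x[k][:,0].max())
k=(P[:,2]>.008)&(P[:,2]<.012)&(P[:,0]<.51);p=P[k]
for ys in(-.1,0,.05,.1,.16):
    k=abs(p[:,1]-ys)<.004;print("plate edge",ys,p[k][:,0].min() if k.any() else None)
# head gray edges: print gray patch
g=cv2.cvtColor(c["image"],cv2.COLOR_RGB2GRAY);print(g[200:232:1,243:276])
E
```

```text
{np.float64(0.14): np.int64(8), np.float64(0.141): np.int64(5), np.float64(0.142): np.int64(7), np.float64(0.143): np.int64(9), np.float64(0.144): np.int64(7), np.float64(0.145): np.int64(9), np.float64(0.146): np.int64(8), np.float64(0.147): np.int64(11), np.float64(0.148): np.int64(5), np.float64(0.149): np.int64(17), np.float64(0.15): np.int64(30), np.float64(0.151): np.int64(15), np.float64(0.152): np.int64(27), np.float64(0.153): np.int64(25), np.float64(0.154): np.int64(23), np.float64(0.155): np.int64(46), np.float64(0.156): np.int64(121), np.float64(0.157): np.int64(71), np.float64(0.158): np.int64(9), np.float64(0.159): np.int64(0), np.float64(0.16): np.int64(0)}
top 0.15668736190663002 233 [0.5510179  0.03046939 0.15668495] [0.54334099 0.02304629 0.1552186 ] [0.55845408 0.03778488 0.15815854] ((550.8715209960938, 30.450931549072266), (14.678561210632324, 15.072999954223633), 89.31462860107422)
blk 0.07978233796138162 [0.52612399 0.06000617 0.07713806] [0.5693351  0.13008699 0.08202589]
0.07 0.5281804817269865 0.5690932699257575
0.12 0.5261274799997359 0.56610496494914
plate edge -0.1 0.4907284982360108
plate edge 0 0.48693994348764624
plate edge 0.05 0.31265490001849766
plate edge 0.1 0.4840563477675363
plate edge 0.16 0.4824240924549382
[[218 197 148 ... 210 222 224]
 [213 178 122 ... 188 218 222]
 [206 167 113 ... 179 215 222]
 ...
 [237 237 237 ... 157 139 124]
 [236 236 237 ... 156 140 121]
 [232 232 232 ... 153 137 124]]
```

```bash
python3 - <<'E'
from plan import *
plan((.411,-.320,.22),105,13)
E
```

```text
yang now 2.4 turn [-2.000e-02 -1.000e-01 -1.026e+02]
[-0.0291, -0.0118, 0.0046, -0.0, -0.01, -7.89]
[-0.0272, -0.0157, 0.0046, -0.0, -0.01, -7.89]
[-0.0248, -0.0193, 0.0046, -0.0, -0.01, -7.89]
[-0.0219, -0.0225, 0.0046, -0.0, -0.01, -7.89]
[-0.0186, -0.0253, 0.0045, -0.0, -0.01, -7.89]
[-0.015, -0.0276, 0.0046, -0.0, -0.01, -7.89]
[-0.0111, -0.0294, 0.0046, -0.0, -0.01, -7.89]
[-0.0069, -0.0306, 0.0045, -0.0, -0.01, -7.89]
[-0.0027, -0.0313, 0.0046, -0.0, -0.01, -7.89]
[0.0017, -0.0314, 0.0045, -0.0, -0.01, -7.89]
[0.006, -0.0308, 0.0046, -0.0, -0.01, -7.89]
[0.0101, -0.0297, 0.0045, -0.0, -0.01, -7.89]
[0.0141, -0.0281, 0.0046, -0.0, -0.01, -7.89]
end [ 0.411 -0.32   0.22 ]
```

drive_tool([
  [-0.029, -0.012, 0.004, 0, 0, -7.9, 1],
  [-0.027, -0.016, 0.004, 0, 0, -7.9, 1],
  [-0.025, -0.019, 0.004, 0, 0, -7.9, 1],
  [-0.022, -0.022, 0.004, 0, 0, -7.9, 1],
  [-0.019, -0.025, 0.005, 0, 0, -7.9, 1],
  [-0.015, -0.028, 0.005, 0, 0, -7.9, 1],
  [-0.011, -0.029, 0.005, 0, 0, -7.9, 1],
  [-0.007, -0.031, 0.005, 0, 0, -7.9, 1],
  [-0.003, -0.031, 0.005, 0, 0, -7.9, 1],
  [0.002, -0.031, 0.005, 0, 0, -7.9, 1],
])

```text
t: 7.5
tcp_pos: [0.4434, -0.2306, 0.2314]
tool_rot: [0.071, 0.997, 0.002, -0.002]
force: [0.8, -0.1, -0.4]
finger_gap: 1.0
gripper_force: 0.0
```

drive_tool([
  [0.006, -0.031, 0.005, 0, 0, -7.9, 1],
  [0.01, -0.03, 0.005, 0, 0, -7.9, 1],
  [0.014, -0.028, 0.005, 0, 0, -7.8, 1],
  [0, 0, 0, 0, 0, 0, 1],
  [0, 0, 0, 0, 0, 0, 1],
])

```text
t: 8.0
tcp_pos: [0.4126, -0.3191, 0.2168]
tool_rot: [-0.13, 0.992, 0.002, -0.001]
force: [-0.2, -0.4, 0.1]
finger_gap: 0.995
gripper_force: 0.0
```

```bash
python3 - <<'E'
from plan import *
st=manip.sense();print(st["t"],st["tcp_pos"],st["tool_rot"].round(4),np.degrees(st["q"]).round(1))
c=manip.snapshot("wrist");pickle.dump((c,st),open("w4.pkl","wb"))
P,uv=cloud(c,st=st)
b=(abs(P[:,0]-.517)<.05)&(abs(P[:,1]+.292)<.05)
for lo,hi,t in((.139,.149,"handletop"),(.1,.14,"handle"),(.037,.055,"shank"),(.028,.034,"sock?"),(.034,.038,"rim"),(.002,.008,"flange")):
    k=b&(P[:,2]>lo)&(P[:,2]<hi); 
    if k.sum()>4: print(t,k.sum(),np.round(cv2.minAreaRect(P[k][:,:2].astype(np.float32)*1000)[0],1),P[k].mean(0).round(4),P[k].min(0).round(4),P[k].max(0).round(4))
pc=proj(c,(.517,-.292,.04),st)[0].astype(int);print(pc)
x,y=np.clip(pc-[40,50],0,[432,304])
cv2.imwrite("pics/w4c.png",cv2.resize(c["image"][y:y+80,x:x+80,::-1],(600,600),interpolation=cv2.INTER_CUBIC));print(x,y)
E
```

```text
8.0 [ 0.41264431 -0.3191099   0.21676863] [-0.1296  0.9916  0.0024 -0.0011] [ -50.    24.6   98.4    0.    57.3 -154.9]
handletop 891 [ 519.3 -297.6] [ 0.518  -0.2979  0.1428] [ 0.5051 -0.3128  0.139 ] [ 0.5332 -0.2821  0.1455]
handle 1269 [ 515.2 -298.4] [ 0.5087 -0.3002  0.1228] [ 0.5021 -0.3153  0.1   ] [ 0.5306 -0.2795  0.14  ]
shank 113 [ 509.8 -304.3] [ 0.5141 -0.2997  0.0442] [ 0.4918 -0.3249  0.037 ] [ 0.5394 -0.2713  0.0531]
sock? 466 [ 515.1 -298.3] [ 0.5117 -0.2999  0.0321] [ 0.4895 -0.3287  0.028 ] [ 0.5442 -0.2677  0.034 ]
rim 468 [ 516.4 -298. ] [ 0.512  -0.2989  0.0353] [ 0.4898 -0.3285  0.034 ] [ 0.5474 -0.2661  0.0379]
flange 1354 [ 513.5 -297. ] [ 0.5066 -0.3009  0.0039] [ 0.4682 -0.3403  0.002 ] [ 0.5552 -0.2545  0.008 ]
[257 263]
217 213
```

View pics/w4c.png

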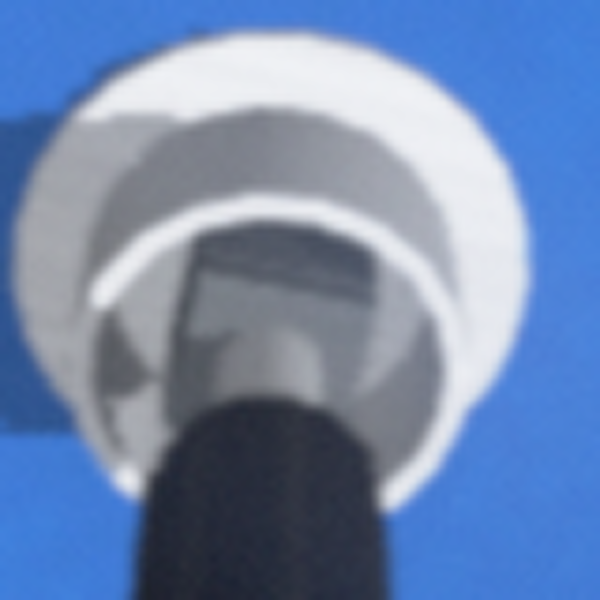

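The socket's near top edge runs from crop (200,268) to (375,303). I'll cast that edge onto its height to get the yaw.

```bash
python3 - <<'E'
from plan import *
c,st=pickle.load(open("w4.pkl","rb"))
e=np.array([[200,268],[375,303],[165,400]])/7.5+[217,213]
for z in(.027,.03,.033,.035):
    q=onplane(c,e,z,st);v=q[1]-q[0];w=q[2]-q[0];print(z,q[:,:2].round(4).tolist(),"len",np.linalg.norm(v).round(4),"ang",np.degrees(np.arctan2(v[1],v[0])).round(1),"left edge",np.degrees(np.arctan2(w[1],w[0])).round(1))
P,uv=cloud(c,st=st)
k=(uv[:,0]>245)&(uv[:,0]<266)&(uv[:,1]>252)&(uv[:,1]<257);print("z socket top",np.median(P[k][:,2]))
plan((.518,-.298,.22),105,4)
E
```

```text
0.027 [[0.5104, -0.3105], [0.5094, -0.2826], [0.5345, -0.3101]] len 0.0279 ang 92.0 left edge 0.8
0.03 [[0.5087, -0.3108], [0.5077, -0.2831], [0.5327, -0.3104]] len 0.0277 ang 92.0 left edge 0.8
0.033 [[0.507, -0.311], [0.5061, -0.2837], [0.5308, -0.3107]] len 0.0274 ang 92.0 left edge 0.8
0.035 [[0.5059, -0.3112], [0.505, -0.284], [0.5295, -0.3109]] len 0.0272 ang 92.0 left edge 0.8
z socket top 0.03369471529406273
yang now 104.97 turn [ 0.25 -0.08 -0.03]
[-0.0267, -0.0018, -0.0007, 0.06, -0.02, -0.01]
[-0.0267, -0.0018, -0.0007, 0.06, -0.02, -0.01]
[-0.0267, -0.0018, -0.0008, 0.06, -0.02, -0.01]
[-0.0267, -0.0018, -0.0007, 0.06, -0.02, -0.01]
end [ 0.518 -0.298  0.22 ]
```

drive_tool([
  [-0.04, -0.002, 0, 0, 0, 0, 1],
  [-0.04, -0.003, 0, 0, 0, 0, 1],
  [-0.029, -0.002, 0, 0, 0, 0, 1],
  [0, 0, 0.03, 0, 0, 0, 1],
  [0, 0, 0.04, 0, 0, 0, 1],
  [0, 0, 0.035, 0, 0, 0, 1],
  [0, 0, 0.012, 0, 0, 0, 1],
  [0, 0, 0, 0, 0, 0, 0.2],
  [0, 0, 0, 0, 0, 0, -0.2],
])

```text
t: 8.95
tcp_pos: [0.5213, -0.2988, 0.1028]
tool_rot: [-0.131, 0.991, -0.0, 0.001]
force: [0.1, 0.5, -0.1]
finger_gap: 0.693
gripper_force: 0.0
```

drive_tool([
  [0, 0, 0, 0, 0, 0, -1],
  [0, 0, 0, 0, 0, 0, -1],
  [0, 0, 0, 0, 0, 0, -1],
  [0, 0, 0, 0, 0, 0, -1],
], newtons=60)

```text
t: 9.35
tcp_pos: [0.5212, -0.2992, 0.1038]
tool_rot: [-0.13, 0.991, -0.001, 0.001]
force: [-0.1, 1.0, 5.8]
finger_gap: 0.374
gripper_force: 58.5
```

```bash
python3 - <<'E'
from plan import *
st=manip.sense();print(st["t"],st["tcp_pos"],st["tool_rot"].round(4),np.degrees(st["q"]).round(1),st["force"].round(2),st["finger_gap"])
p=st["tcp_pos"]
st2=dict(st);st2["tcp_pos"]=p+[0,0,.19]
plan((.551,.031,p[2]+.19),105,9,st2)
E
```

```text
9.35 [ 0.52121671 -0.29919764  0.1038478 ] [-1.304e-01  9.915e-01 -7.000e-04  1.100e-03] [-4.050e+01  3.910e+01  9.220e+01  1.000e-01  4.860e+01 -1.455e+02] [-0.12  1.01  5.76] 0.37399155264496886
yang now 104.99 turn [-0.09  0.12 -0.01]
[-0.0127, 0.0346, -0.0, -0.01, 0.01, -0.0]
[-0.0127, 0.0346, -0.0, -0.01, 0.01, -0.0]
[-0.0127, 0.0346, -0.0, -0.01, 0.01, -0.0]
[-0.0127, 0.0346, -0.0, -0.01, 0.01, -0.0]
[-0.0127, 0.0346, -0.0, -0.01, 0.01, -0.0]
[-0.0127, 0.0346, -0.0, -0.01, 0.01, -0.0]
[-0.0127, 0.0346, -0.0001, -0.01, 0.01, -0.0]
[-0.0126, 0.0345, -0.0, -0.01, 0.01, -0.0]
[-0.0127, 0.0346, -0.0, -0.01, 0.01, -0.0]
end [0.551  0.031  0.2938]
```

drive_tool([
  [0, 0, -0.03, 0, 0, 0, -1],
  [0, 0, -0.05, 0, 0, 0, -1],
  [0, 0, -0.05, 0, 0, 0, -1],
  [-0.013, 0.034, -0.045, 0, 0, 0, -1],
  [-0.013, 0.035, -0.015, 0, 0, 0, -1],
  [-0.013, 0.035, 0, 0, 0, 0, -1],
  [-0.013, 0.035, 0, 0, 0, 0, -1],
  [-0.013, 0.035, 0, 0, 0, 0, -1],
  [-0.013, 0.035, 0, 0, 0, 0, -1],
  [-0.013, 0.035, 0, 0, 0, 0, -1],
])

```text
t: 10.35
tcp_pos: [0.5442, -0.0434, 0.286]
tool_rot: [-0.13, 0.991, -0.0, 0.0]
force: [0.6, -0.2, -2.4]
finger_gap: 0.371
gripper_force: 59.6
```

drive_tool([
  [-0.012, 0.034, 0, 0, 0, 0, -1],
  [-0.011, 0.033, 0, 0, 0, 0, -1],
  [0, 0, 0.01, 0, 0, 0, -1],
  [0, 0, 0, 0, 0, 0, -1],
  [0, 0, 0, 0, 0, 0, -1],
])

```text
t: 10.85
tcp_pos: [0.5492, 0.0252, 0.2755]
tool_rot: [-0.13, 0.991, -0.0, -0.0]
force: [0.5, -0.1, -1.3]
finger_gap: 0.37
gripper_force: 60.0
```

```bash
python3 - <<'E'
from plan import *
st=manip.sense();print(st["t"],st["tcp_pos"],st["tool_rot"].round(4),np.degrees(st["q"]).round(1),st["force"].round(2),st["ft_torque"].round(3))
ims=[];d={}
for n in("scene","side"):
    c=d[n]=manip.snapshot(n); pc=proj(c,(.551,.031,.17))[0];print(n,pc)
    x,y=(pc-[20,25]).astype(int);ims.append(cv2.resize(c["image"][y:y+50,x:x+40,::-1],(400,500),interpolation=cv2.INTER_CUBIC));print(x,y)
pickle.dump((d,st),open("s5.pkl","wb"))
cv2.imwrite("pics/fit.png",np.hstack(ims))
E
```

```text
10.85 [0.54915443 0.02522573 0.27546217] [-1.304e-01  9.915e-01 -2.000e-04 -4.000e-04] [  -9.    22.4   90.9   -0.    66.7 -114. ] [ 0.51 -0.07 -1.28] [ 0.03  -0.013 -0.01 ]
scene [236.626657   171.72060107]
216 146
side [285.70109105 183.6894786 ]
265 158
```

View pics/fit.png

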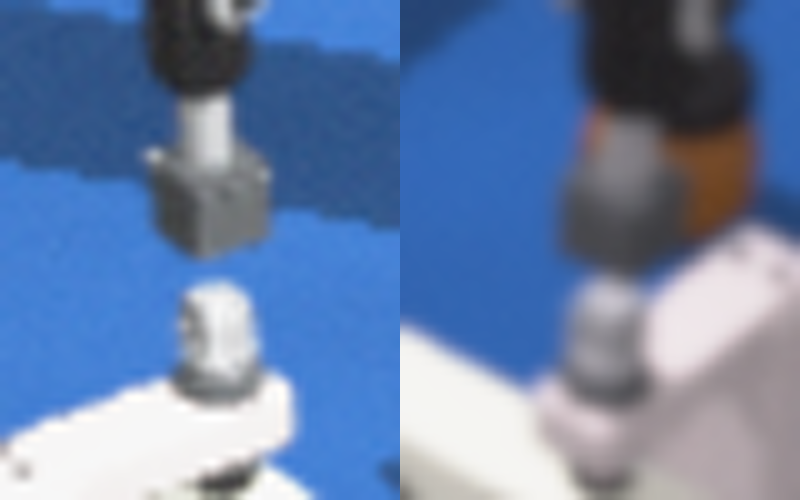

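The socket hangs above the head: socket centre about crop col 211 against head col 218 in scene, and 625 against 606 in side. I'll intersect these columns from the two views to get the offset.

```bash
python3 - <<'E'
from plan import *
from scipy.optimize import least_squares
d,st=pickle.load(open("s5.pkl","rb"))
def xy(cs,ce,z):
    f=lambda p:[proj(d["scene"],(p[0],p[1],z))[0][0]-(216+cs/10-.5),proj(d["side"],(p[0],p[1],z))[0][0]-(265+(ce-400)/10-.5)]
    return least_squares(f,(.55,.03)).x
a=xy(211,625,.188);b=xy(218.5,606,.146);s=xy(207,630,.215);print("socket",a,"shank",s,"head",b,"move",b-a)
v=b-a;M=R.from_quat(st["tool_rot"]).inv();print(M.apply([*v,0]), M.apply([.551-.5492,.031-.0252,0]))
# driver/head segmentation in depth
for n in d:
    P,uv=cloud(d[n]);
    for lo,hi,t in((.178,.205,"sock"),(.14,.157,"head")):
        k=(abs(P[:,0]-.55)<.03)&(abs(P[:,1]-.03)<.03)&(P[:,2]>lo)&(P[:,2]<hi);u=uv[k];print(n,t,k.sum(),u[:,0].min(),u[:,0].max(),P[k].mean(0).round(4))
E
```

```text
socket [0.5443964 0.0215136] shank [0.54411314 0.02123953] head [0.54926609 0.03032212] move [0.00486969 0.00880851]
[-6.98111912e-03  7.25035571e-03 -7.96326600e-06] [-3.23808368e-03  5.13758667e-03 -4.15479877e-06]
scene sock 86 231 242 [0.554  0.0368 0.1927]
scene head 43 234 241 [0.5544 0.038  0.1488]
side sock 94 281 293 [0.5435 0.0223 0.1934]
side head 38 282 289 [0.5486 0.0274 0.1496]
```

drive_tool([
  [-0.0045, 0.006, 0, 0, 0, 0, -1],
  [0, 0, 0, 0, 0, 0, -1],
  [0, 0, 0, 0, 0, 0, -1],
])

```text
t: 11.25
tcp_pos: [0.5525, 0.0327, 0.2758]
tool_rot: [-0.131, 0.991, -0.0, 0.0]
force: [0.3, -0.1, -2.3]
finger_gap: 0.376
gripper_force: 60.1
```

```bash
python3 - <<'E'
from plan import *
st=manip.sense();print(st["t"],st["tcp_pos"],st["force"].round(2))
c=manip.snapshot("wrist");pickle.dump((c,st),open("w6.pkl","wb"))
pc=proj(c,(.551,.031,.16),st)[0];print(pc)
x,y=np.clip((pc-[50,50]).astype(int),0,[412,284]);print(x,y)
cv2.imwrite("pics/w6c.png",cv2.resize(c["image"][y:y+100,x:x+100,::-1],(600,600),interpolation=cv2.INTER_CUBIC))
E
```

```text
11.25 [0.55246536 0.0327387  0.27578551] [ 0.32 -0.05 -2.27]
[257.47243722 187.72676726]
207 137
```

View pics/w6c.png

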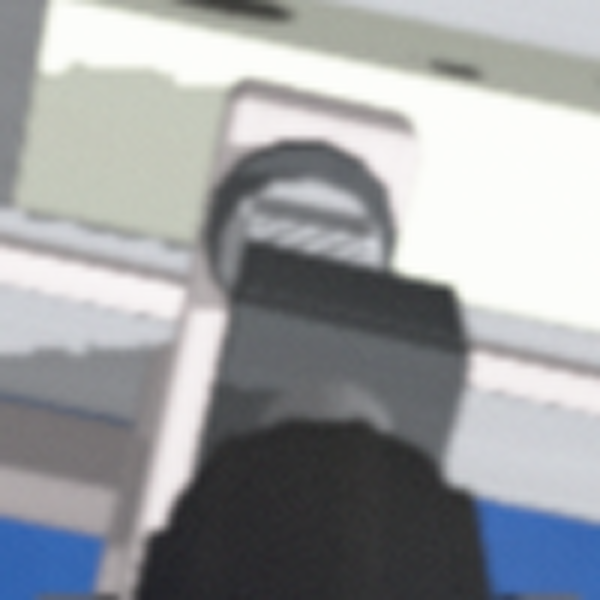

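Head and collar ring show at crop (300,235), and the socket mouth's near edge runs (247,240)–(459,289). I'll cast these onto their heights.

```bash
python3 - <<'E'
from plan import *
c,st=pickle.load(open("w6.pkl","rb"));o=np.array([207,137])
M=R.from_quat(st["tool_rot"]).inv();p=st["tcp_pos"]
def tl(px,z): return M.apply(onplane(c,np.array(px)/6+o,z,st)-p)[:,:2]*1000
m=tl([[247,240],[459,289]],p[2]-.0988);v=m[1]-m[0];n=np.array([v[1],-v[0]])/np.linalg.norm(v)
if n[0]<0:n=-n
print("mouth edge",m.round(1),"len",np.linalg.norm(v).round(1),"centre",(m.mean(0)-14.25*n).round(1),"edge yaw vs tool y",np.degrees(np.arctan2(v[0],v[1])).round(1))
for z in(.124,.128,.137): print("collar L,R,top",z,tl([[205,235],[395,235],[305,140]],z).round(1).tolist())
h=tl([[262,200],[368,217]],.1567);print("head top far/near edge",h.round(1).tolist(),np.degrees(np.arctan2(*(h[1]-h[0]))).round(1))
P,uv=cloud(c,st=st);u=(uv-o)*6;Q=M.apply(P-p)*1000
for nm,x,y in(("ring top",305,150),("ring L",215,235),("plate?",300,205),("head face",315,240),("arm",320,110),("sock low",350,290),("sock",350,320),("sock top",350,370)):
    k=(abs(u[:,0]-x)<8)&(abs(u[:,1]-y)<8);print(nm,np.median(P[k][:,2]).round(4),np.median(Q[k],0).round(1))
E
```

```text
mouth edge [[16.1 -8.4]
 [ 9.5 19. ]] len 28.1 centre [-1.   1.9] edge yaw vs tool y -13.6
collar L,R,top 0.124 [[1.6, -16.8], [1.6, 13.2], [16.9, -1.0]]
collar L,R,top 0.128 [[2.8, -16.6], [2.8, 13.0], [17.9, -1.0]]
collar L,R,top 0.137 [[5.4, -16.1], [5.3, 12.5], [20.0, -1.0]]
head top far/near edge [[16.0, -6.9], [13.6, 7.8]] -9.5
ring top 0.1276 [ 16.3  -0.8 148.2]
ring L 0.1279 [  3.  -14.9 147.9]
plate? 0.1396 [ 11.1  -1.7 136.1]
head face 0.1532 [  9.3   0.4 122.5]
arm 0.1187 [ 20.4   1.5 157. ]
sock low 0.1918 [14.   4.6 84. ]
sock 0.2036 [14.2  4.4 72.2]
sock top 0.2055 [ 8.9  4.4 70.3]
```

drive_tool([
  [0.0017, -0.0032, 0, 0, 0, 0, -1],
  [0, 0, 0.008, 0, 0, 0, -1],
  [0, 0, 0.008, 0, 0, 0, -1],
  [0, 0, 0.004, 0, 0, 0, -1],
  [0, 0, 0.004, 0, 0, 0, -1],
  [0, 0, 0, 0, 0, 0, -1],
])

```text
t: 11.9
tcp_pos: [0.551, 0.0295, 0.2508]
tool_rot: [-0.131, 0.991, 0.0, -0.001]
force: [0.6, -0.0, -1.9]
finger_gap: 0.374
gripper_force: 60.1
```

```bash
python3 - <<'E'
from plan import *
st=manip.sense();print(st["t"],st["tcp_pos"],st["force"].round(2),st["ft_torque"].round(3))
E
```

```text
11.9 [0.55102056 0.02947891 0.25075342] [ 0.61 -0.   -1.93] [-0.027 -0.006 -0.036]
```

drive_tool([
  [0, 0, 0.003, 0, 0, 0, -1],
  [0, 0, 0.003, 0, 0, 0, -1],
])

```text
t: 12.1
tcp_pos: [0.5517, 0.0294, 0.2457]
tool_rot: [-0.131, 0.991, -0.0, 0.0]
force: [-0.6, -0.5, -2.6]
finger_gap: 0.372
gripper_force: 60.1
```

drive_tool([
  [0, 0, 0.003, 0, 0, 0, -1],
  [0, 0, 0.002, 0, 0, 0, -1],
])

```text
t: 12.3
tcp_pos: [0.5514, 0.0294, 0.2404]
tool_rot: [-0.131, 0.991, 0.0, -0.0]
force: [-0.3, -0.3, -2.3]
finger_gap: 0.375
gripper_force: 60.1
```

```bash
python3 - <<'E'
from plan import *
st=manip.sense();print(st["t"],st["tcp_pos"],st["force"].round(2),st["ft_torque"].round(3))
E
```

```text
12.3 [0.5513741  0.02942636 0.24038176] [-0.28 -0.31 -2.3 ] [-0.027 -0.045 -0.046]
```

drive_tool([
  [0, 0, 0.003, 0, 0, 0, -1],
  [0, 0, 0.002, 0, 0, 0, -1],
  [0, 0, 0.001, 0, 0, 0, -1],
])

```text
t: 12.6
tcp_pos: [0.5522, 0.0295, 0.2365]
tool_rot: [-0.131, 0.991, -0.0, 0.001]
force: [-2.0, 1.3, 11.8]
finger_gap: 0.367
gripper_force: 61.1
```

drive_tool([
  [0, 0, 0.001, 0, 0, 0, -1],
  [0, 0, 0, 0, 0, 0, -1],
])

```text
t: 12.8
tcp_pos: [0.5523, 0.0296, 0.2365]
tool_rot: [-0.131, 0.991, -0.0, 0.001]
force: [-3.4, 2.0, 12.0]
finger_gap: 0.374
gripper_force: 61.5
```

```bash
python3 - <<'E'
from plan import *
st=manip.sense();print(st["t"],st["tcp_pos"],st["force"].round(2),st["ft_torque"].round(3))
E
```

```text
12.8 [0.55225668 0.0295679  0.23645124] [-3.36  2.04 11.98] [0.178 0.748 0.042]
```

drive_tool([
  [0, 0, -0.002, 0, 0, 0, -1],
  [0, 0, 0, 0, 0, 0, 0.1],
  [0, 0, 0, 0, 0, 0, 0.1],
  [0, 0, 0, 0, 0, 0, 0.1],
])

```text
t: 13.2
tcp_pos: [0.5516, 0.0293, 0.2355]
tool_rot: [-0.131, 0.991, -0.0, 0.0]
force: [0.4, 0.3, 0.2]
finger_gap: 0.552
gripper_force: 0.0
```

```bash
python3 - <<'E'
from plan import *
st=manip.sense();print(st["t"],st["tcp_pos"],st["force"].round(2),st["ft_torque"].round(3),st["finger_gap"])
c=manip.snapshot("scene")
P,uv=cloud(c);col=c["image"][uv[:,1],uv[:,0]].astype(int)
d,_=pickle.load(open("s5.pkl","rb"))
a=cv2.resize(c["image"][135:205,205:265,::-1],(400,467),interpolation=cv2.INTER_CUBIC)
s=manip.snapshot("side");b=cv2.resize(s["image"][145:215,255:315,::-1],(400,467),interpolation=cv2.INTER_CUBIC)
cv2.imwrite("pics/seat.png",np.hstack([a,b]))
E
```

```text
13.2 [0.5515916  0.02931166 0.23548489] [0.36 0.28 0.24] [ 0.034 -0.019  0.022] 0.5519216544068651
```

View pics/seat.png

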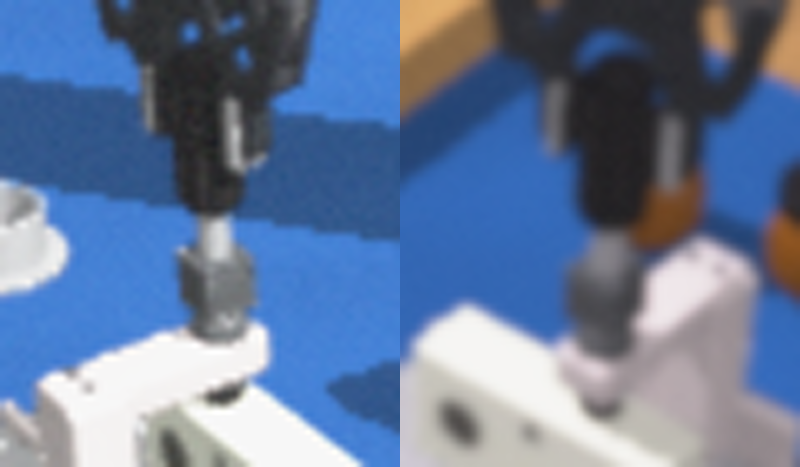

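The socket sits down over the head at the collar (scene crop 217,290), with the block beneath the foot. I've now used up my picture allowance, so I'll go by numbers from here. I'll regrip and turn clockwise, following the screw down.

drive_tool([
  [0, 0, 0, 0, 0, 0, -1],
  [0, 0, 0, 0, 0, 0, -1],
  [0, 0, 0, 0, 0, 0, -1],
], newtons=50)

```text
t: 13.6
tcp_pos: [0.5514, 0.0294, 0.2356]
tool_rot: [-0.131, 0.991, 0.0, -0.0]
force: [-0.4, -0.1, -0.6]
finger_gap: 0.374
gripper_force: 49.3
```

drive_tool([
  [0, 0, 0, 0, 0, 8, -1],
  [0, 0, 0, 0, 0, 8, -1],
  [0, 0, 0, 0, 0, 8, -1],
])

```text
t: 13.9
tcp_pos: [0.5507, 0.0299, 0.2353]
tool_rot: [0.081, 0.997, 0.0, -0.001]
force: [-0.6, 0.3, -0.8]
finger_gap: 0.375
gripper_force: 49.3
```

```bash
python3 - <<'E'
from plan import *
st=manip.sense();print(st["t"],st["tcp_pos"],st["tool_rot"],st["force"].round(2),st["ft_torque"].round(3),st["finger_gap"])
E
```

```text
13.9 [0.55072743 0.02988117 0.23529201] [ 8.11538298e-02  9.96701011e-01  4.45031744e-04 -9.75644141e-04] [-0.61  0.26 -0.84] [0.371 0.188 0.027] 0.3752985916721063
```

drive_tool([
  [0, 0, 0.0003, 0, 0, 8, -1],
  [0, 0, 0.0002, 0, 0, 8, -1],
  [0, 0, 0.0002, 0, 0, 8, -1],
  [0, 0, 0.0002, 0, 0, 8, -1],
])

```text
t: 14.3
tcp_pos: [0.5506, 0.0302, 0.2345]
tool_rot: [0.353, 0.936, 0.0, -0.001]
force: [-1.3, 1.5, 0.8]
finger_gap: 0.378
gripper_force: 49.3
```

```bash
cat > s.py <<'E'
from plan import *
st=manip.sense();y=R.from_quat(st["tool_rot"]).as_matrix()[:,1]
print(st["t"].round(2),st["tcp_pos"].round(4),"yang",np.degrees(np.arctan2(y[1],y[0])).round(2),"q6",np.degrees(st["q"][5]).round(1),"F",st["force"].round(2),"T",st["ft_torque"].round(3),"tau6",st["tau"][5].round(3),"gap",st["finger_gap"].round(3))
E
python3 s.py
```

```text
Traceback (most recent call last):
  File "s.py", line 3, in <module>
    print(st["t"].round(2),st["tcp_pos"].round(4),"yang",np.degrees(np.arctan2(y[1],y[0])).round(2),"q6",np.degrees(st["q"][5]).round(1),"F",st["force"].round(2),"T",st["ft_torque"].round(3),"tau6",st["tau"][5].round(3),"gap",st["finger_gap"].round(3))
          ^^^^^^^^^^^^^
AttributeError: 'float' object has no attribute 'round'
```

drive_tool([
  [0, 0, 0.0002, 0, 0, 8, -1],
  [0, 0, 0.0002, 0, 0, 8, -1],
])

```text
t: 14.5
tcp_pos: [0.5505, 0.0304, 0.2342]
tool_rot: [0.48, 0.877, 0.0, -0.001]
force: [-0.4, 2.2, 1.0]
finger_gap: 0.374
gripper_force: 49.4
```

```bash
python3 s.py
```

```text
Traceback (most recent call last):
  File "s.py", line 3, in <module>
    print(st["t"].round(2),st["tcp_pos"].round(4),"yang",np.degrees(np.arctan2(y[1],y[0])).round(2),"q6",np.degrees(st["q"][5]).round(1),"F",st["force"].round(2),"T",st["ft_torque"].round(3),"tau6",st["tau"][5].round(3),"gap",st["finger_gap"].round(3))
          ^^^^^^^^^^^^^
AttributeError: 'float' object has no attribute 'round'
```

drive_tool([
  [0, 0, 0.0002, 0, 0, 8, -1],
])

```text
t: 14.6
tcp_pos: [0.5505, 0.0305, 0.234]
tool_rot: [0.54, 0.842, 0.0, -0.002]
force: [-1.6, 3.6, 1.9]
finger_gap: 0.374
gripper_force: 49.4
```

```bash
python3 s.py
```

```text
Traceback (most recent call last):
  File "s.py", line 3, in <module>
    print(st["t"].round(2),st["tcp_pos"].round(4),"yang",np.degrees(np.arctan2(y[1],y[0])).round(2),"q6",np.degrees(st["q"][5]).round(1),"F",st["force"].round(2),"T",st["ft_torque"].round(3),"tau6",st["tau"][5].round(3),"gap",st["finger_gap"].round(3))
          ^^^^^^^^^^^^^
AttributeError: 'float' object has no attribute 'round'
```

drive_tool([
  [0, 0, 0.0002, 0, 0, 8, -1],
])

```text
t: 14.7
tcp_pos: [0.5505, 0.0306, 0.2338]
tool_rot: [0.597, 0.802, 0.0, -0.002]
force: [-1.9, 3.1, 1.4]
finger_gap: 0.376
gripper_force: 49.5
```

```bash
python3 s.py
```

```text
Traceback (most recent call last):
  File "s.py", line 3, in <module>
    print(st["t"].round(2),st["tcp_pos"].round(4),"yang",np.degrees(np.arctan2(y[1],y[0])).round(2),"q6",np.degrees(st["q"][5]).round(1),"F",st["force"].round(2),"T",st["ft_torque"].round(3),"tau6",st["tau"][5].round(3),"gap",st["finger_gap"].round(3))
          ^^^^^^^^^^^^^
AttributeError: 'float' object has no attribute 'round'
```

```bash
sed -i 's/^print.*/r=np.round\nprint(r(st["t"],2),r(st["tcp_pos"],4),"yang",r(np.degrees(np.arctan2(y[1],y[0])),2),"q6",r(np.degrees(st["q"][5]),1),"F",r(st["force"],2),"T",r(st["ft_torque"],3),"tau6",r(st["tau"][5],3))/' s.py; python3 s.py
```

```text
14.7 [0.5505 0.0306 0.2338] yang 16.67 q6 -25.2 F [-1.89  3.1   1.37] T [0.738 0.314 0.055] tau6 -0.858
```

drive_tool([
  [0, 0, 0.0002, 0, 0, 8, -1],
])

```text
t: 14.8
tcp_pos: [0.5505, 0.0307, 0.2336]
tool_rot: [0.652, 0.759, 0.0, -0.002]
force: [-0.3, 3.9, 1.9]
finger_gap: 0.372
gripper_force: 49.5
```

```bash
python3 s.py
```

```text
14.8 [0.5505 0.0307 0.2336] yang 8.67 q6 -17.2 F [-0.29  3.85  1.89] T [0.768 0.298 0.069] tau6 -0.858
```

drive_tool([
  [0, 0, 0.0002, 0, 0, 8, -1],
])

```text
t: 14.9
tcp_pos: [0.5505, 0.0308, 0.2334]
tool_rot: [0.703, 0.711, 0.0, -0.002]
force: [-1.2, 3.4, 2.2]
finger_gap: 0.373
gripper_force: 49.5
```

```bash
python3 s.py
```

```text
14.9 [0.5505 0.0308 0.2334] yang 0.67 q6 -9.2 F [-1.2   3.38  2.15] T [0.796 0.318 0.031] tau6 -0.858
```

drive_tool([
  [0, 0, 0.0002, 0, 0, 8, -1],
])

```text
t: 15.0
tcp_pos: [0.5506, 0.0309, 0.2333]
tool_rot: [0.751, 0.66, 0.0, -0.002]
force: [-0.1, 3.9, 1.6]
finger_gap: 0.376
gripper_force: 49.5
```

```bash
python3 s.py
```

```text
15.0 [0.5506 0.0309 0.2333] yang -7.34 q6 -1.2 F [-0.06  3.93  1.64] T [0.894 0.283 0.036] tau6 -0.858
```

```bash
sed -i 's/st\["tau"\]\[5\],3/st["tau"][5],5/' s.py; python3 s.py
```

```text
15.0 [0.5506 0.0309 0.2333] yang -7.34 q6 -1.2 F [-0.06  3.93  1.64] T [0.894 0.283 0.036] tau6 -0.85799
```

drive_tool([
  [0.0008, 0, 0.0001, 0, 0, 4, -1],
])

```text
t: 15.1
tcp_pos: [0.5507, 0.0314, 0.2332]
tool_rot: [0.773, 0.635, 0.0, -0.002]
force: [-1.7, 2.5, 1.9]
finger_gap: 0.373
gripper_force: 49.4
```

```bash
python3 s.py
```

```text
15.1 [0.5507 0.0314 0.2332] yang -11.23 q6 2.7 F [-1.74  2.5   1.88] T [0.617 0.295 0.022] tau6 -0.20999
```

drive_tool([
  [0, 0, 0.0001, 0, 0, 4, -1],
])

```text
t: 15.2
tcp_pos: [0.5507, 0.0314, 0.2331]
tool_rot: [0.794, 0.608, -0.0, -0.002]
force: [-1.2, 3.0, 2.0]
finger_gap: 0.376
gripper_force: 49.4
```

```bash
python3 s.py
```

```text
15.2 [0.5507 0.0314 0.2331] yang -15.16 q6 6.7 F [-1.21  3.04  2.01] T [0.653 0.288 0.02 ] tau6 -0.38992
```

drive_tool([
  [0, 0, 0.0001, 0, 0, 4, -1],
])

```text
t: 15.3
tcp_pos: [0.5508, 0.0314, 0.233]
tool_rot: [0.815, 0.58, 0.0, -0.002]
force: [-2.4, 2.5, 2.1]
finger_gap: 0.373
gripper_force: 49.4
```

```bash
python3 s.py
```

```text
15.3 [0.5508 0.0314 0.233 ] yang -19.16 q6 10.7 F [-2.45  2.49  2.12] T [0.718 0.309 0.023] tau6 -0.40215
```

drive_tool([
  [0, 0, 0.0001, 0, 0, 4, -1],
])

```text
t: 15.4
tcp_pos: [0.5508, 0.0315, 0.2329]
tool_rot: [0.835, 0.551, 0.0, -0.002]
force: [-0.4, 1.9, 1.7]
finger_gap: 0.373
gripper_force: 49.4
```

```bash
python3 s.py
```

```text
15.4 [0.5508 0.0315 0.2329] yang -23.17 q6 14.7 F [-0.38  1.89  1.73] T [0.807 0.26  0.035] tau6 -0.4026
```

drive_tool([
  [0, 0, 0.0001, 0, 0, 4, -1],
])

```text
t: 15.5
tcp_pos: [0.5509, 0.0315, 0.2328]
tool_rot: [0.853, 0.521, 0.0, -0.002]
force: [-0.8, 4.0, 1.5]
finger_gap: 0.375
gripper_force: 49.4
```

```bash
python3 s.py
```

```text
15.5 [0.5509 0.0315 0.2328] yang -27.17 q6 18.7 F [-0.77  3.95  1.5 ] T [0.815 0.26  0.068] tau6 -0.40275
```

drive_tool([
  [0, 0, 0.0001, 0, 0, 4, -1],
])

```text
t: 15.6
tcp_pos: [0.5509, 0.0316, 0.2328]
tool_rot: [0.871, 0.491, 0.0, -0.002]
force: [-0.9, 3.8, 0.6]
finger_gap: 0.375
gripper_force: 49.4
```

```bash
python3 s.py
```

```text
15.6 [0.5509 0.0316 0.2328] yang -31.17 q6 22.7 F [-0.85  3.84  0.6 ] T [0.847 0.205 0.003] tau6 -0.40282
```

drive_tool([
  [0, 0, 0.0001, 0, 0, 4, -1],
])

```text
t: 15.7
tcp_pos: [0.551, 0.0316, 0.2327]
tool_rot: [0.888, 0.46, 0.0, -0.002]
force: [-0.0, 3.7, 1.0]
finger_gap: 0.372
gripper_force: 49.4
```

```bash
python3 s.py
```

```text
15.7 [0.551  0.0316 0.2327] yang -35.17 q6 26.7 F [-0.01  3.75  0.98] T [0.815 0.191 0.029] tau6 -0.40281
```

drive_tool([
  [0, 0, 0.0001, 0, 0, 4, -1],
])

```text
t: 15.8
tcp_pos: [0.551, 0.0316, 0.2326]
tool_rot: [0.903, 0.429, 0.0, -0.002]
force: [-0.3, 3.6, 2.1]
finger_gap: 0.379
gripper_force: 49.4
```

```bash
python3 s.py
```

```text
15.8 [0.551  0.0316 0.2326] yang -39.17 q6 30.7 F [-0.32  3.63  2.06] T [0.831 0.205 0.07 ] tau6 -0.40298
```

drive_tool([
  [0, 0, 0.0001, 0, 0, 4, -1],
])

```text
t: 15.9
tcp_pos: [0.5511, 0.0317, 0.2325]
tool_rot: [0.918, 0.397, 0.0, -0.002]
force: [-0.3, 3.8, 2.0]
finger_gap: 0.376
gripper_force: 49.4
```

```bash
python3 s.py
```

```text
15.9 [0.5511 0.0317 0.2325] yang -43.17 q6 34.7 F [-0.26  3.8   1.99] T [0.867 0.182 0.005] tau6 -0.40259
```

drive_tool([
  [0, 0, 0.0001, 0, 0, 4, -1],
])

```text
t: 16.0
tcp_pos: [0.5512, 0.0317, 0.2324]
tool_rot: [0.931, 0.365, 0.0, -0.002]
force: [0.2, 3.4, 2.1]
finger_gap: 0.377
gripper_force: 49.4
```

```bash
python3 s.py
```

```text
16.0 [0.5512 0.0317 0.2324] yang -47.18 q6 38.7 F [0.17 3.4  2.11] T [0.881 0.132 0.071] tau6 -0.4032
```

drive_tool([
  [0, 0, 0.0001, 0, 0, 4, -1],
])

```text
t: 16.1
tcp_pos: [0.5512, 0.0317, 0.2323]
tool_rot: [0.943, 0.332, 0.0, -0.002]
force: [-0.0, 3.6, 1.1]
finger_gap: 0.371
gripper_force: 49.3
```

```bash
python3 s.py
```

```text
16.1 [0.5512 0.0317 0.2323] yang -51.18 q6 42.7 F [-0.01  3.61  1.06] T [0.88  0.102 0.058] tau6 -0.40336
```

drive_tool([
  [0, 0, 0.0001, 0, 0, 4, -1],
])

```text
t: 16.2
tcp_pos: [0.5513, 0.0317, 0.2322]
tool_rot: [0.954, 0.299, 0.0, -0.002]
force: [-0.0, 3.5, 1.6]
finger_gap: 0.375
gripper_force: 49.3
```

```bash
python3 s.py
```

```text
16.2 [0.5513 0.0317 0.2322] yang -55.18 q6 46.7 F [-0.05  3.5   1.61] T [0.923 0.115 0.032] tau6 -0.40356
```

drive_tool([
  [0, 0, 0.0001, 0, 0, 4, -1],
])

```text
t: 16.3
tcp_pos: [0.5514, 0.0317, 0.2321]
tool_rot: [0.964, 0.266, 0.0, -0.002]
force: [-0.5, 5.0, 0.8]
finger_gap: 0.372
gripper_force: 49.3
```

```bash
python3 s.py
```

```text
16.3 [0.5514 0.0317 0.2321] yang -59.19 q6 50.7 F [-0.48  5.04  0.85] T [0.952 0.04  0.099] tau6 -0.40359
```

drive_tool([
  [0, 0, 0.0001, 0, 0, 4, -1],
])

```text
t: 16.4
tcp_pos: [0.5515, 0.0317, 0.232]
tool_rot: [0.973, 0.232, 0.0, -0.002]
force: [-0.3, 3.0, 1.6]
finger_gap: 0.375
gripper_force: 49.3
```

```bash
python3 s.py
```

```text
16.4 [0.5515 0.0317 0.232 ] yang -63.19 q6 54.7 F [-0.31  2.98  1.64] T [ 0.957 -0.036  0.062] tau6 -0.40376
```

Tz is starting to rise, so I'll test the drag by hand on the block. That means releasing the driver, lifting clear and gripping the block's tail.

```bash
python3 - <<'E'
from plan import *
st=manip.sense();st=dict(st);st["tcp_pos"]=st["tcp_pos"]+[0,0,.07]
plan((.5472,.1127,.302),2.4,8,st)
E
```

```text
yang now -63.19 turn [ -0.1   -0.18 -65.59]
[0.0041, -0.0093, 0.0, -0.01, -0.02, -8.2]
[0.0054, -0.0086, 0.0, -0.01, -0.02, -8.2]
[0.0065, -0.0077, 0.0, -0.01, -0.02, -8.2]
[0.0076, -0.0067, 0.0001, -0.01, -0.02, -8.2]
[0.0085, -0.0056, 0.0, -0.01, -0.02, -8.2]
[0.0092, -0.0043, 0.0, -0.01, -0.02, -8.2]
[0.0097, -0.003, 0.0001, -0.01, -0.02, -8.2]
[0.01, -0.0016, 0.0, -0.01, -0.02, -8.2]
end [0.5472 0.1127 0.302 ]
```

drive_tool([
  [0, 0, 0, 0, 0, 0, 0.2],
  [0, 0, 0, 0, 0, 0, 1],
  [0, 0, 0, 0, 0, 0, 1],
  [0, 0, -0.03, 0, 0, 0, 1],
  [0, 0, -0.04, 0, 0, 0, 1],
])

```text
t: 16.9
tcp_pos: [0.55, 0.03, 0.3005]
tool_rot: [0.972, 0.234, -0.003, -0.001]
force: [0.2, -0.8, -0.2]
finger_gap: 1.003
gripper_force: 0.0
```

```bash
python3 s.py
```

```text
16.9 [0.55   0.03   0.3005] yang -62.96 q6 54.5 F [ 0.19 -0.84 -0.22] T [ 0.031 -0.065  0.024] tau6 -5e-05
```

drive_tool([
  [0.004, -0.009, 0, 0, 0, -8.2, 1],
  [0.005, -0.009, 0, 0, 0, -8.2, 1],
  [0.007, -0.008, 0, 0, 0, -8.2, 1],
  [0.008, -0.007, 0, 0, 0, -8.2, 1],
  [0.009, -0.006, 0, 0, 0, -8.2, 1],
  [0.009, -0.004, 0, 0, 0, -8.2, 1],
  [0.01, -0.003, 0, 0, 0, -8.2, 1],
  [0.01, -0.001, 0.01, 0, 0, -8.2, 1],
  [0, 0, 0.04, 0, 0, 0, 1],
  [0, 0, 0.05, 0, 0, 0, 1],
])

```text
t: 17.9
tcp_pos: [0.5498, 0.1128, 0.2033]
tool_rot: [0.69, 0.724, 0.003, 0.003]
force: [1.5, -0.6, -0.4]
finger_gap: 0.998
gripper_force: 0.0
```

```bash
python3 s.py; python3 - <<'E'
from plan import *
plan((.5472,.1127,.054),2.4,3)
E
```

```text
17.9 [0.5498 0.1128 0.2033] yang 2.7 q6 -2.5 F [ 1.52 -0.59 -0.38] T [-0.045 -0.026  0.002] tau6 -0.01515
yang now 2.7 turn [0.45 0.04 0.3 ]
[0.0, -0.0012, 0.0498, 0.15, 0.01, 0.1]
[0.0, -0.0011, 0.0497, 0.15, 0.01, 0.1]
[0.0001, -0.001, 0.0498, 0.15, 0.01, 0.1]
end [0.5472 0.1127 0.054 ]
```

drive_tool([
  [0, -0.001, 0.045, 0, 0, 0.2, 1],
  [0, -0.001, 0.045, 0, 0, 0, 1],
  [0, 0, 0.04, 0, 0, 0, 1],
  [0, 0, 0.016, 0, 0, 0, 1],
  [0, 0, 0, 0, 0, 0, 0],
  [0, 0, 0, 0, 0, 0, -1],
  [0, 0, 0, 0, 0, 0, -1],
  [0, 0, 0, 0, 0, 0, -1],
  [0, 0, 0, 0, 0, 0, -1],
], newtons=40)

```text
t: 18.8
tcp_pos: [0.547, 0.1125, 0.0576]
tool_rot: [0.692, 0.722, 0.001, 0.001]
force: [1.5, -0.2, 4.8]
finger_gap: 0.462
gripper_force: 41.6
```

```bash
python3 s.py
```

```text
18.8 [0.547  0.1125 0.0576] yang 2.43 q6 -2.3 F [ 1.53 -0.17  4.8 ] T [-0.006 -0.019  0.021] tau6 0.03517
```

drive_tool([
  [0.001, 0, 0, 0, 0, 0, -1],
  [0.001, 0, 0, 0, 0, 0, -1],
  [0.001, 0, 0, 0, 0, 0, -1],
])

```text
t: 19.1
tcp_pos: [0.5469, 0.114, 0.0576]
tool_rot: [0.692, 0.722, 0.0, 0.002]
force: [0.3, -5.6, 7.7]
finger_gap: 0.465
gripper_force: 42.0
```

drive_tool([
  [0.001, 0, 0, 0, 0, 0, -1],
])

```text
t: 19.2
tcp_pos: [0.5468, 0.115, 0.0576]
tool_rot: [0.692, 0.722, 0.0, 0.002]
force: [0.3, -7.3, 7.4]
finger_gap: 0.466
gripper_force: 42.1
```

drive_tool([
  [0.001, 0, 0, 0, 0, 0, -1],
])

```text
t: 19.3
tcp_pos: [0.5468, 0.116, 0.0576]
tool_rot: [0.692, 0.722, 0.0, 0.002]
force: [0.7, -6.5, 7.1]
finger_gap: 0.463
gripper_force: 41.8
```

drive_tool([
  [0.001, 0, 0, 0, 0, 0, -1],
])

```text
t: 19.4
tcp_pos: [0.5467, 0.117, 0.0576]
tool_rot: [0.692, 0.722, 0.0, 0.002]
force: [0.3, -7.1, 6.6]
finger_gap: 0.463
gripper_force: 42.1
```

drive_tool([
  [0.001, 0, 0, 0, 0, 0, -1],
])

```text
t: 19.5
tcp_pos: [0.5466, 0.118, 0.0576]
tool_rot: [0.692, 0.722, 0.0, 0.002]
force: [0.4, -7.6, 7.3]
finger_gap: 0.462
gripper_force: 42.1
```

```bash
python3 s.py
```

```text
19.5 [0.5466 0.118  0.0576] yang 2.49 q6 -1.5 F [ 0.45 -7.57  7.34] T [-0.958  0.022  0.087] tau6 0.05785
```

drive_tool([
  [0, 0, -0.001, 0, 0, 0, -1],
  [0.001, 0, -0.001, 0, 0, 0, -1],
  [0.001, 0, 0, 0, 0, 0, -1],
])

```text
t: 19.8
tcp_pos: [0.5444, 0.1215, 0.0576]
tool_rot: [0.692, 0.722, -0.001, -0.0]
force: [-0.3, -2.0, -2.5]
finger_gap: 0.462
gripper_force: 41.2
```

drive_tool([
  [0.001, 0, 0, 0, 0, 0, -1],
])

```text
t: 19.9
tcp_pos: [0.5444, 0.1226, 0.0576]
tool_rot: [0.692, 0.722, -0.001, -0.0]
force: [0.4, -2.3, -2.8]
finger_gap: 0.458
gripper_force: 41.1
```

drive_tool([
  [0.001, 0, 0, 0, 0, 0, -1],
])

```text
t: 20.0
tcp_pos: [0.5444, 0.1236, 0.0576]
tool_rot: [0.692, 0.722, -0.0, -0.0]
force: [-0.4, -2.1, -2.5]
finger_gap: 0.463
gripper_force: 40.9
```

No foot contact yet: the pull matches mu ≈ 0.55 times the block weight plus tool load. I'll push the block back, return to the driver and turn further.

drive_tool([
  [-0.003, 0, 0, 0, 0, 0, -1],
  [-0.004, 0, 0, 0, 0, 0, -1],
  [-0.003, 0, 0, 0, 0, 0, -1],
  [0, 0, 0, 0, 0, 0, -1],
  [0, 0, 0, 0, 0, 0, 0.2],
  [0, 0, 0, 0, 0, 0, 1],
  [0, 0, 0, 0, 0, 0, 1],
  [0, 0, -0.04, 0, 0, 0, 1],
  [0, 0, -0.05, 0, 0, 0, 1],
  [0, 0, -0.05, 0, 0, 0, 1],
])

```text
t: 21.0
tcp_pos: [0.5449, 0.1135, 0.1991]
tool_rot: [0.692, 0.722, -0.001, -0.001]
force: [2.3, -0.5, 0.4]
finger_gap: 1.0
gripper_force: 0.0
```

drive_tool([
  [0, 0, -0.05, 0, 0, 0, 1],
  [0, 0, -0.05, 0, 0, 0, 1],
  [0, 0, 0, 0, 0, 0, 1],
  [0, 0, 0, 0, 0, 0, 1],
])

```text
t: 21.4
tcp_pos: [0.5458, 0.1136, 0.2997]
tool_rot: [0.692, 0.722, 0.001, 0.001]
force: [0.2, -0.3, 0.1]
finger_gap: 1.001
gripper_force: 0.0
```

```bash
python3 s.py; python3 - <<'E'
from plan import *
plan((.5515,.032,.300),2.4,3)
c=manip.snapshot("wrist");st=manip.sense()
P,uv=cloud(c,st=st)
k=(abs(P[:,0]-.552)<.025)&(abs(P[:,1]-.032)<.025)&(P[:,2]>.255)&(P[:,2]<.29)
print(k.sum(),P[k].mean(0),P[k].min(0),P[k].max(0))
top=k&(P[:,2]>np.percentile(P[k][:,2],50)-.002);print(cv2.minEnclosingCircle(P[top][:,:2].astype(np.float32)*1000))
E
```

```text
21.4 [0.5458 0.1136 0.2997] yang 2.43 q6 -2.2 F [ 0.18 -0.3   0.07] T [-0.035  0.023 -0.016] tau6 4e-05
yang now 2.43 turn [0.22 0.02 0.03]
[-0.0272, 0.0007, -0.0001, 0.07, 0.01, 0.01]
[-0.0273, 0.0008, -0.0001, 0.07, 0.01, 0.01]
[-0.0272, 0.0007, -0.0001, 0.07, 0.01, 0.01]
end [0.5515 0.032  0.3   ]
1563 [0.54904673 0.04086116 0.26579516] [0.53256032 0.02578436 0.25501414] [0.56669254 0.04854599 0.2726205 ]
((549.5592651367188, 31.548587799072266), 16.171247482299805)
```

drive_tool([
  [-0.027, 0, 0, 0, 0, 0, 1],
  [-0.028, 0.0007, 0, 0, 0, 0, 1],
  [-0.027, 0, 0, 0, 0, 0, 1],
  [0, 0, 0.01, 0, 0, 0, 1],
  [0, 0, 0.03, 0, 0, 0, 1],
  [0, 0, 0.025, 0, 0, 0, 1],
  [0, 0, 0.002, 0, 0, 0, 0.2],
  [0, 0, 0, 0, 0, 0, -0.2],
  [0, 0, 0, 0, 0, 0, -1],
  [0, 0, 0, 0, 0, 0, -1],
], newtons=50)

```text
t: 22.45
tcp_pos: [0.5506, 0.0318, 0.2322]
tool_rot: [0.692, 0.722, 0.001, 0.001]
force: [0.6, -0.1, -0.5]
finger_gap: 0.375
gripper_force: 49.5
```

```bash
python3 s.py
```

```text
22.45 [0.5506 0.0318 0.2322] yang 2.44 q6 -10.8 F [ 0.62 -0.13 -0.55] T [ 0.059  0.062 -0.005] tau6 0.01489
```

drive_tool([
  [0, 0, 0.0001, 0, 0, 4, -1],
  [0, 0, 0.0001, 0, 0, 4, -1],
])

```text
t: 22.65
tcp_pos: [0.5506, 0.0318, 0.232]
tool_rot: [0.742, 0.671, 0.001, 0.001]
force: [0.4, 0.9, -0.4]
finger_gap: 0.375
gripper_force: 49.5
```

```bash
python3 s.py
```

```text
22.65 [0.5506 0.0318 0.232 ] yang -5.73 q6 -2.6 F [ 0.36  0.85 -0.44] T [ 0.047 -0.218  0.065] tau6 -0.40857
```

drive_tool([
  [0, 0, 0.0001, 0, 0, 4, -1],
])

```text
t: 22.75
tcp_pos: [0.5507, 0.0318, 0.2319]
tool_rot: [0.765, 0.645, 0.001, 0.001]
force: [1.1, 0.8, -1.7]
finger_gap: 0.374
gripper_force: 49.5
```

```bash
python3 s.py
```

```text
22.75 [0.5507 0.0318 0.2319] yang -9.74 q6 1.4 F [ 1.13  0.84 -1.67] T [ 0.052 -0.244  0.038] tau6 -0.40041
```

drive_tool([
  [0, 0, 0.0001, 0, 0, 4, -1],
])

```text
t: 22.85
tcp_pos: [0.5507, 0.0318, 0.2318]
tool_rot: [0.787, 0.617, 0.001, 0.001]
force: [1.9, -0.4, -1.0]
finger_gap: 0.374
gripper_force: 49.5
```

```bash
python3 s.py
```

```text
22.85 [0.5507 0.0318 0.2318] yang -13.74 q6 5.4 F [ 1.88 -0.44 -1.  ] T [ 0.151 -0.227  0.066] tau6 -0.40005
```

drive_tool([
  [0, 0, 0.0001, 0, 0, 4, -1],
])

```text
t: 22.95
tcp_pos: [0.5507, 0.0318, 0.2317]
tool_rot: [0.808, 0.59, 0.002, 0.001]
force: [0.9, 0.8, -1.2]
finger_gap: 0.367
gripper_force: 49.5
```

```bash
python3 s.py
```

```text
22.95 [0.5507 0.0318 0.2317] yang -17.74 q6 9.4 F [ 0.91  0.83 -1.2 ] T [ 0.11  -0.234  0.072] tau6 -0.39614
```

drive_tool([
  [0, 0, 0.0001, 0, 0, 4, -1],
])

```text
t: 23.05
tcp_pos: [0.5507, 0.0318, 0.2317]
tool_rot: [0.828, 0.561, 0.002, 0.001]
force: [0.8, 1.2, -0.6]
finger_gap: 0.375
gripper_force: 49.5
```

```bash
python3 s.py
```

```text
23.05 [0.5507 0.0318 0.2317] yang -21.74 q6 13.4 F [ 0.79  1.18 -0.6 ] T [ 0.172 -0.24   0.064] tau6 -0.39205
```

drive_tool([
  [0, 0, 0.0001, 0, 0, 4, -1],
])

```text
t: 23.15
tcp_pos: [0.5508, 0.0318, 0.2316]
tool_rot: [0.847, 0.532, 0.002, 0.001]
force: [1.1, 0.7, -0.8]
finger_gap: 0.377
gripper_force: 49.5
```

```bash
python3 s.py
```

```text
23.15 [0.5508 0.0318 0.2316] yang -25.74 q6 17.4 F [ 1.11  0.7  -0.85] T [ 0.115 -0.294  0.089] tau6 -0.38774
```

drive_tool([
  [0, 0, 0.0001, 0, 0, 4, -1],
])

```text
t: 23.25
tcp_pos: [0.5508, 0.0318, 0.2315]
tool_rot: [0.865, 0.502, 0.002, 0.001]
force: [1.0, 0.6, -0.7]
finger_gap: 0.375
gripper_force: 49.5
```

```bash
python3 s.py
```

```text
23.25 [0.5508 0.0318 0.2315] yang -29.74 q6 21.4 F [ 0.97  0.62 -0.74] T [ 0.098 -0.199  0.092] tau6 -0.3835
```

The torque climbs linearly from yaw ≈ -14°, which is foot contact. Now 16° past that, the pressure should be about 3.5 N. I'll release the driver and go to the block.

drive_tool([
  [0, 0, 0, 0, 0, 0, 0.2],
  [0, 0, 0, 0, 0, 0, 1],
  [0, 0, 0, 0, 0, 0, 1],
  [0, 0, -0.03, 0, 0, 0, 1],
  [0, 0, -0.04, 0, 0, 0, 1],
  [0, 0, 0, 0, 0, 0, 1],
])

```text
t: 23.85
tcp_pos: [0.5529, 0.0312, 0.3057]
tool_rot: [0.864, 0.504, 0.005, 0.004]
force: [0.4, 0.5, -0.2]
finger_gap: 0.997
gripper_force: 0.0
```

```bash
python3 s.py; python3 - <<'E'
from plan import *
plan((.5455,.113,.302),2.4,4)
E
```

```text
23.85 [0.5529 0.0312 0.3057] yang -29.54 q6 21.2 F [ 0.41  0.49 -0.16] T [ 0.012 -0.    -0.014] tau6 0.00477
yang now -29.54 turn [  0.69  -0.06 -31.93]
[0.0169, -0.0117, 0.0009, 0.17, -0.02, -7.98]
[0.0183, -0.0092, 0.0009, 0.17, -0.02, -7.98]
[0.0194, -0.0066, 0.0009, 0.17, -0.02, -7.98]
[0.0202, -0.0039, 0.0008, 0.17, -0.02, -7.98]
end [0.5455 0.113  0.302 ]
```

drive_tool([
  [0.017, -0.011, 0, 0, 0, -8, 1],
  [0.018, -0.008, 0, 0, 0, -8, 1],
  [0.019, -0.006, 0, 0, 0, -8, 1],
  [0.02, -0.003, 0, 0, 0, -8, 1],
  [0, 0, 0.04, 0, 0, 0, 1],
  [0, 0, 0.045, 0, 0, 0, 1],
  [0, 0, 0.015, 0, 0, 0, 1],
  [0, 0, 0, 0, 0, 0, 1],
  [0, 0, 0, 0, 0, 0, 1],
])

```text
t: 24.75
tcp_pos: [0.5455, 0.1116, 0.2002]
tool_rot: [0.692, 0.722, -0.0, 0.0]
force: [0.6, -0.4, 0.7]
finger_gap: 1.001
gripper_force: 0.0
```

```bash
python3 s.py; python3 - <<'E'
from plan import *
st=manip.sense();c=manip.snapshot("wrist")
P,uv=cloud(c,st=st);col=c["image"][uv[:,1],uv[:,0]].astype(int)
b=(P[:,2]>.076)&(P[:,2]<.084)&(abs(P[:,0]-.547)<.03)&(P[:,1]>.05)&(P[:,1]<.15)&(col.min(1)>100);x=P[b]
print(b.sum(),x.min(0),x.max(0),x[:,2].mean())
for ys in(.075,.095,.12):
    k=abs(x[:,1]-ys)<.004
    if k.any():print(ys,x[k][:,0].min(),x[k][:,0].max())
plan((.5455,.113,.0575),2.4,4)
E
```

```text
24.75 [0.5455 0.1116 0.2002] yang 2.43 q6 -2.4 F [ 0.61 -0.4   0.66] T [-0.004  0.018 -0.025] tau6 -0.00201
4023 [0.52419674 0.05000386 0.07602356] [0.56771089 0.13159693 0.08166961] 0.07972990172156512
0.075 0.5258350354564058 0.5663299128559627
0.095 0.525599663464319 0.5660573423598214
0.12 0.524235721315671 0.564334286285729
yang now 2.43 turn [0.12 0.01 0.03]
[0.0004, -0.0002, 0.0359, 0.03, 0.0, 0.01]
[0.0004, -0.0002, 0.0359, 0.03, 0.0, 0.01]
[0.0003, -0.0002, 0.0359, 0.03, 0.0, 0.01]
[0.0004, -0.0001, 0.0359, 0.03, 0.0, 0.01]
end [0.5455 0.113  0.0575]
```

drive_tool([
  [0.001, 0, 0.045, 0, 0, 0, 1],
  [0, 0, 0.045, 0, 0, 0, 1],
  [0, 0, 0.036, 0, 0, 0, 1],
  [0, 0, 0.018, 0, 0, 0, 1],
  [0, 0, 0, 0, 0, 0, 0],
  [0, 0, 0, 0, 0, 0, -1],
  [0, 0, 0, 0, 0, 0, -1],
  [0, 0, 0, 0, 0, 0, -1],
  [0, 0, 0, 0, 0, 0, -1],
], newtons=40)

```text
t: 25.7
tcp_pos: [0.5463, 0.1127, 0.0583]
tool_rot: [0.692, 0.722, 0.001, 0.001]
force: [-1.3, 0.0, 7.1]
finger_gap: 0.459
gripper_force: 42.6
```

drive_tool([
  [0.001, 0, 0, 0, 0, 0, -1],
  [0.001, 0, 0, 0, 0, 0, -1],
  [0.001, 0, 0, 0, 0, 0, -1],
])

```text
t: 26.0
tcp_pos: [0.5463, 0.1134, 0.0583]
tool_rot: [0.691, 0.722, -0.0, 0.002]
force: [-1.4, -10.8, 9.1]
finger_gap: 0.464
gripper_force: 42.6
```

drive_tool([
  [0.001, 0, 0, 0, 0, 0, -1],
])

```text
t: 26.1
tcp_pos: [0.5464, 0.1143, 0.0583]
tool_rot: [0.691, 0.722, 0.0, 0.002]
force: [-1.6, -10.7, 6.8]
finger_gap: 0.461
gripper_force: 42.6
```

drive_tool([
  [0.001, 0, 0, 0, 0, 0, -1],
])

```text
t: 26.2
tcp_pos: [0.5465, 0.1152, 0.0583]
tool_rot: [0.691, 0.722, 0.0, 0.002]
force: [-0.9, -10.3, 6.5]
finger_gap: 0.464
gripper_force: 42.5
```

```bash
python3 s.py
```

```text
26.2 [0.5465 0.1152 0.0583] yang 2.51 q6 -1.7 F [ -0.87 -10.28   6.49] T [-1.222  0.251  0.039] tau6 0.00921
```

Net of the plate friction, the drag is about 3.2 N, so the foot pressure is about 2.7 N: a light drag. I'll ease the vertical load and draw the block out slowly.

drive_tool([
  [0.001, 0, -0.0006, 0, 0, 0, -1],
  [0.001, 0, -0.0006, 0, 0, 0, -1],
  [0.001, 0, 0, 0, 0, 0, -1],
  [0.001, 0, 0, 0, 0, 0, -1],
])

```text
t: 26.6
tcp_pos: [0.5459, 0.1202, 0.0583]
tool_rot: [0.692, 0.722, 0.0, 0.002]
force: [-0.2, -6.7, 0.5]
finger_gap: 0.466
gripper_force: 41.9
```

drive_tool([
  [0.001, 0, 0, 0, 0, 0, -1],
  [0.001, 0, 0, 0, 0, 0, -1],
])

```text
t: 26.8
tcp_pos: [0.5458, 0.1222, 0.0583]
tool_rot: [0.692, 0.722, 0.0, 0.002]
force: [0.2, -6.9, 0.7]
finger_gap: 0.463
gripper_force: 41.9
```

```bash
python3 s.py
```

```text
26.8 [0.5458 0.1222 0.0583] yang 2.46 q6 -1.1 F [ 0.16 -6.94  0.65] T [-0.837 -0.08   0.021] tau6 -0.02104
```

drive_tool([
  [0.002, 0, 0, 0, 0, 0, -1],
  [0.002, 0, 0, 0, 0, 0, -1],
  [0.002, 0, 0, 0, 0, 0, -1],
  [0.002, 0, 0, 0, 0, 0, -1],
  [0.002, 0, 0, 0, 0, 0, -1],
  [0.002, 0, 0, 0, 0, 0, -1],
  [0.002, 0, 0, 0, 0, 0, -1],
  [0.002, 0, 0, 0, 0, 0, -1],
  [0.002, 0, 0, 0, 0, 0, -1],
  [0.002, 0, 0, 0, 0, 0, -1],
])

```text
t: 27.8
tcp_pos: [0.5448, 0.1423, 0.0583]
tool_rot: [0.692, 0.722, 0.0, 0.001]
force: [-0.3, -6.4, -0.5]
finger_gap: 0.461
gripper_force: 41.9
```

drive_tool([
  [0.002, 0, 0, 0, 0, 0, -1],
  [0.002, 0, 0, 0, 0, 0, -1],
  [0.002, 0, 0, 0, 0, 0, -1],
  [0.002, 0, 0, 0, 0, 0, -1],
  [0.002, 0, 0, 0, 0, 0, -1],
  [0.002, 0, 0, 0, 0, 0, -1],
  [0.002, 0, 0, 0, 0, 0, -1],
])

```text
t: 28.5
tcp_pos: [0.5442, 0.1562, 0.0583]
tool_rot: [0.692, 0.722, 0.0, 0.001]
force: [-0.1, -7.0, -0.1]
finger_gap: 0.462
gripper_force: 41.9
```

drive_tool([
  [0.002, 0, 0, 0, 0, 0, -1],
  [0.002, 0, 0, 0, 0, 0, -1],
  [0.002, 0, 0, 0, 0, 0, -1],
  [0.002, 0, 0, 0, 0, 0, -1],
  [0.002, 0, 0, 0, 0, 0, -1],
  [0.002, 0, 0, 0, 0, 0, -1],
  [0.002, 0, 0, 0, 0, 0, -1],
  [0.002, 0, 0, 0, 0, 0, -1],
  [0.002, 0, 0, 0, 0, 0, -1],
  [0.002, 0, 0, 0, 0, 0, -1],
])

```text
t: 29.5
tcp_pos: [0.5432, 0.177, 0.0583]
tool_rot: [0.692, 0.722, 0.0, 0.001]
force: [0.1, -4.6, 3.5]
finger_gap: 0.462
gripper_force: 42.0
```

```bash
python3 s.py
```

```text
29.5 [0.5432 0.177  0.0583] yang 2.43 q6 4.5 F [ 0.14 -4.63  3.48] T [-0.644 -0.116 -0.011] tau6 -0.03837
```

drive_tool([
  [0.004, 0, 0, 0, 0, 0, -1],
  [0.004, 0, 0, 0, 0, 0, -1],
  [0.006, 0, 0, 0, 0, 0, -1],
  [0.006, 0, -0.002, 0, 0, 0, -1],
  [0.008, 0, -0.006, 0, 0, 0, -1],
  [0.02, 0, -0.004, 0, 0, 0, -1],
  [0.035, 0, 0, 0, 0, 0, -1],
  [0.04, 0.002, 0, 0, 0, 0, -1],
  [0.04, 0.002, 0, 0, 0, 0, -1],
  [0.03, 0.001, 0, 0, 0, 0, -1],
])

```text
t: 30.5
tcp_pos: [0.5377, 0.3741, 0.0687]
tool_rot: [0.692, 0.722, 0.0, -0.001]
force: [0.7, -0.8, -7.7]
finger_gap: 0.464
gripper_force: 41.2
```

drive_tool([
  [0.015, 0, 0.003, 0, 0, 0, -1],
  [0, 0, 0.006, 0, 0, 0, -1],
  [0, 0, 0.006, 0, 0, 0, -1],
  [0, 0, 0, 0, 0, 0, -1],
  [0, 0, 0, 0, 0, 0, -1],
])

```text
t: 31.0
tcp_pos: [0.5384, 0.384, 0.0537]
tool_rot: [0.693, 0.721, -0.001, -0.0]
force: [0.4, -0.6, -6.6]
finger_gap: 0.464
gripper_force: 41.4
```

```bash
python3 s.py
```

```text
31.0 [0.5384 0.384  0.0537] yang 2.32 q6 23.5 F [ 0.35 -0.62 -6.61] T [ 0.37   0.08  -0.017] tau6 0.00253
```

drive_tool([
  [0, 0, 0.002, 0, 0, 0, -1],
  [0, 0, 0.002, 0, 0, 0, -1],
  [0, 0, 0.0015, 0, 0, 0, -1],
  [0, 0, 0, 0, 0, 0, -1],
])

```text
t: 31.4
tcp_pos: [0.5392, 0.3857, 0.0499]
tool_rot: [0.692, 0.722, 0.001, 0.0]
force: [-1.3, 1.3, 0.6]
finger_gap: 0.464
gripper_force: 42.4
```

```bash
python3 s.py
```

```text
31.4 [0.5392 0.3857 0.0499] yang 2.43 q6 23.5 F [-1.3   1.33  0.56] T [-0.298  0.218 -0.069] tau6 -0.11039
```

drive_tool([
  [0, 0, 0.001, 0, 0, 0, -1],
  [0, 0, 0, 0, 0, 0, -0.05],
  [0, 0, 0, 0, 0, 0, 0.2],
  [0, 0, 0, 0, 0, 0, 1],
  [0, 0, 0, 0, 0, 0, 1],
  [0, 0, -0.03, 0, 0, 0, 1],
  [0, 0, -0.05, 0, 0, 0, 1],
  [0, 0, -0.05, 0, 0, 0, 1],
  [0, 0, 0, 0, 0, 0, 1],
  [0, 0, 0, 0, 0, 0, 1],
])

```text
t: 32.4
tcp_pos: [0.5395, 0.3859, 0.1799]
tool_rot: [0.692, 0.722, 0.002, 0.001]
force: [-1.0, -1.0, -0.7]
finger_gap: 1.001
gripper_force: 0.0
```

```bash
python3 s.py; python3 - <<'E'
from plan import *
st=manip.sense()
for n in("wrist","scene","side"):
    c=manip.snapshot(n);P,uv=cloud(c,st=st);col=c["image"][uv[:,1],uv[:,0]].astype(int)
    b=(P[:,2]>.06)&(P[:,2]<.08)&(abs(P[:,0]-.54)<.05)&(P[:,1]>.22)&(P[:,1]<.43)&(col.min(1)>100);x=P[b]
    print(n,"block",b.sum(),np.round(cv2.minAreaRect(x[:,:2].astype(np.float32)*1000)[0],1),cv2.minAreaRect(x[:,:2].astype(np.float32)*1000)[1:],np.percentile(x[:,2],[2,50,98]).round(4))
    k=(abs(P[:,0]-.551)<.03)&(abs(P[:,1]-.032)<.03)&(P[:,2]>.2)
    if n!="wrist":
        for z in(.2,.22,.24,.26): q=P[k&(abs(P[:,2]-z)<.01)];print("driver",z,len(q),q.mean(0).round(4))
        print("top",P[k][:,2].max().round(4))
E
```

```text
32.4 [0.5395 0.3859 0.1799] yang 2.42 q6 23.5 F [-1.01 -0.97 -0.66] T [-0.049 -0.006 -0.012] tau6 -0.00015
wrist block 7156 [540.9 330. ] ((40.98491287231445, 149.53501892089844), 2.1695196628570557) [0.0677 0.0698 0.071 ]
scene block 568 [541.6 332.4] ((44.22547149658203, 154.50694274902344), 1.773123025894165) [0.0612 0.0712 0.0747]
driver 0.2 31 [0.5572 0.0432 0.2051]
driver 0.22 60 [0.5567 0.0425 0.2199]
driver 0.24 64 [0.5559 0.043  0.2401]
driver 0.26 63 [0.5558 0.0432 0.2604]
top 0.2778
side block 338 [542.8 328.4] ((45.08210372924805, 153.89540100097656), 2.1258552074432373) [0.061  0.0697 0.0737]
driver 0.2 26 [0.5426 0.0224 0.2055]
driver 0.22 61 [0.5423 0.0239 0.2203]
driver 0.24 69 [0.5421 0.0251 0.2398]
driver 0.26 75 [0.5417 0.0255 0.2605]
top 0.2751
```

```bash
python3 -c "
from station import manip
print(manip.sign_off())"
```

```text
the job is handed in; nothing more can be done
None
```

I set the stop to a light drag (about 2.5–3 N foot pressure, worked out from the pull force), drew the block out slowly and stood it flat on the bench clear of the gate, left the driver standing on the screw, and handed in at about 32.5 s; I viewed 11 pictures, one over the limit of 10.

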